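# Clear the food-bank scale and stand the fallen carton on it

### The job

Get the scale ready and put the milk carton on it: with the yellow scraper block, sweep all the wood chips off the steel plate into the grey waste tray behind it, without touching the chips with the fingers, and put the scraper back down on the bench. Then pick up the fallen milk carton and set it gently upright, cap up, in the middle of the bare plate. Leave the other goods on the bench where they stand.

Things in the scene. Friction and masses are not known exactly. Their poses are not given: they have to be found in the camera images.
- scale: Bench scale, fixed: grey housing, flat steel plate on top, sloping display console towards the robot. Origin on the bench under the plate's centre; x points from the console to the back edge, y left, z up. Plate, without rim: 270 mm (x) by 240 mm (y), top 75 mm above the bench, so its back edge is at x = 135 mm. The console reaches 90 mm out before the plate, its top under 66 mm high.
- plate_centre (a point): Centre of the top of the steel plate, 75 mm above the bench; axes as those of the scale.
- waste_tray: Low open dark grey tray for rubbish, fixed, tucked under the overhanging back edge of the scale's plate by about 22 mm: 170 mm along x, 300 mm along y, 45 mm high, walls and floor 4 mm. Origin on the bench under its centre; axes parallel to those of the scale.
- scraper: Yellow scraper block standing on its black rubber blade on the bench beside the scale (either side). Origin: centre of the blade's underside. Blade and foot: 150 mm along its y; blade 34 mm thick (x), 10 mm high; foot 40 mm thick, up to 24 mm. A 20 mm web carries the grip bar along y: 26 mm thick, 115 mm long, 60 to 90 mm above the origin. Symmetric: either side pushes. 190 to 310 g.
- carton: White and blue milk carton, rigid, 55 x 55 mm square, 160 mm tall, plus a blue screw cap 28 mm across, 12 mm high on top. 375 to 575 g. Origin: centre of its base; its z runs from base to cap. It has fallen over and lies on a side face on the bench, beside the scale where the scraper is not, cap pointing away from the robot (world +x, within 0.35 rad).
- chip0: Brown chip of pallet wood number 1 of 5, lying flat on the scale's plate: about 60 to 70 mm long along its x, 28 mm wide, 9 mm thick, 12 g. Origin: about the middle of its underside.
- chip1: Brown chip of pallet wood number 2 of 5, lying flat on the scale's plate: about 60 to 70 mm long along its x, 28 mm wide, 9 mm thick, 12 g. Origin: about the middle of its underside.
- chip2: Brown chip of pallet wood number 3 of 5, lying flat on the scale's plate: about 60 to 70 mm long along its x, 28 mm wide, 9 mm thick, 12 g. Origin: about the middle of its underside.
- chip3: Brown chip of pallet wood number 4 of 5, lying flat on the scale's plate: about 60 to 70 mm long along its x, 28 mm wide, 9 mm thick, 12 g. Origin: about the middle of its underside.
- chip4: Brown chip of pallet wood number 5 of 5, lying flat on the scale's plate: about 60 to 70 mm long along its x, 28 mm wide, 9 mm thick, 12 g. Origin: about the middle of its underside.
- red_tin: Red food tin, 74 mm across, 110 mm high, standing on the bench; to be left alone. Origin: centre of its underside.
- yellow_tin: Yellow food tin, 74 mm across, 110 mm high, standing on the bench; to be left alone. Origin: centre of its underside.
- green_tin: Green food tin, 74 mm across, 110 mm high, standing on the bench; to be left alone. Origin: centre of its underside.
- fish_tin: Low blue fish tin, 84 mm across, 40 mm high, standing on the bench; to be left alone. Origin: centre of its underside.
- sauce_jar: Amber sauce jar with a red lid, 72 mm across, 120 mm high, standing on the bench; to be left alone. Origin: centre of its underside.
- tape_roll: Roll of brown parcel tape lying flat, 110 mm across, 48 mm high, standing on the bench; to be left alone. Origin: centre of its underside.
There are look-alikes about, which are no part of the job. Leave any green look-alike of the chip4 alone.

How it is judged:
On the way, in this order (a step that is already met when the one before it is completed fails the run):
1. the scraper is held over the plate while the carton is not on it (contact force between the fingers and scraper above 1 N and x of scraper in the frame of plate_centre between -0.16 and 0.14 m and y of scraper in the frame of plate_centre between -0.12 and 0.12 m and z of scraper in the frame of plate_centre below 0.03 m and contact force between carton and scale below 0.05 N), for 0.1 s.
2. all five chips lie in the waste tray, before the carton is put on the plate (x of chip0 in the frame of waste_tray between -0.084 and 0.084 m and y of chip0 in the frame of waste_tray between -0.15 and 0.15 m and height (world z) of each of chip0, chip1, chip2, chip3, chip4 below 0.055 m and x of chip1 in the frame of waste_tray between -0.084 and 0.084 m and y of chip1 in the frame of waste_tray between -0.15 and 0.15 m and x of chip2 in the frame of waste_tray between -0.084 and 0.084 m and y of chip2 in the frame of waste_tray between -0.15 and 0.15 m and x of chip3 in the frame of waste_tray between -0.084 and 0.084 m and y of chip3 in the frame of waste_tray between -0.15 and 0.15 m and x of chip4 in the frame of waste_tray between -0.084 and 0.084 m and y of chip4 in the frame of waste_tray between -0.15 and 0.15 m and contact force between carton and scale below 0.05 N), for 0.2 s.
3. the scraper is back down on the bench, let go, before the carton is put on the plate (height (world z) of scraper below 0.045 m and contact force between each of scraper, carton and scale below 0.05 N and contact force between scraper and waste_tray below 0.05 N and contact force between the fingers and scraper below 0.1 N and linear speed of scraper below 0.02 m/s), for 0.2 s.
At the end, for the whole second after the job is handed in: All five chips lie in the waste tray, under 55 mm above the bench; the scraper rests on the bench, clear of scale and tray; the carton stands at rest on the plate, cap up, within 0.08 rad of upright, its centre within 45 mm of the plate's centre. All are let go (x of chip0 in the frame of waste_tray between -0.084 and 0.084 m and y of chip0 in the frame of waste_tray between -0.15 and 0.15 m and height (world z) of each of chip0, chip1, chip2, chip3, chip4 below 0.055 m and x of chip1 in the frame of waste_tray between -0.084 and 0.084 m and y of chip1 in the frame of waste_tray between -0.15 and 0.15 m and x of chip2 in the frame of waste_tray between -0.084 and 0.084 m and y of chip2 in the frame of waste_tray between -0.15 and 0.15 m and x of chip3 in the frame of waste_tray between -0.084 and 0.084 m and y of chip3 in the frame of waste_tray between -0.15 and 0.15 m and x of chip4 in the frame of waste_tray between -0.084 and 0.084 m and y of chip4 in the frame of waste_tray between -0.15 and 0.15 m and height (world z) of scraper below 0.045 m and contact force between scraper and scale below 0.05 N and contact force between scraper and waste_tray below 0.05 N and linear speed of each of scraper, carton below 0.02 m/s and angle between carton's own z axis and vertical below 0.08 rad and horizontal distance between carton and plate_centre below 0.045 m and z of carton in the frame of plate_centre between -0.005 and 0.006 m and angular speed of carton below 0.1 rad/s); the robot touches nothing.
It fails at once if a chip is touched with the fingers (contact force between the fingers and chip0 above 0.5 N or contact force between the fingers and chip1 above 0.5 N or contact force between the fingers and chip2 above 0.5 N or contact force between the fingers and chip3 above 0.5 N or contact force between the fingers and chip4 above 0.5 N).
It fails at once if the carton is dropped or knocked on to the scale (contact over 60 N) (contact force between carton and scale above 60 N).
It fails at once if other goods are shifted by more than 30 mm (distance of any of red_tin, yellow_tin, green_tin, fish_tin, sauce_jar, tape_roll from where it was at the start of the episode above 0.03 m).
It also fails if it takes over 72 s, if anything falls off the work surface, if the arm or the gripper's body presses on something with over 40 N, if the wrist force passes 120 N, or if a joint passes its speed limit or range.

### The arm

A 7-joint arm with a two-finger parallel gripper is mounted at the origin on the work surface. World frame = base frame: x ahead of the robot, y to its left, z up, the work surface at z = 0. Lengths are in m, angles in rad, forces in N, time in s.
With the tool pointing down it reaches from about 0.425 to 0.925 m from the base axis. Payload 6.8 kg.
Tool frame: the origin (TCP) lies between the finger pads; the fingertips stand 17 mm ahead of it and the grasp point (between the pads) lies 2 mm behind it; z points along the fingers, y is the direction in which the jaws open and shut (so a half turn about z gives the same grasp; the last joint's range is limited). The gripper opens to 85 mm and grips with 20 to 120 N. Pads are 22 mm wide; open, the fingers measure 114 mm over their backs; the gripper's body (76 mm by 85 mm) begins 54 mm behind the grasp point. The pads swing forward as they close: fully open they stand 13 mm farther back than shut.
Start: joints at [-1.396, 0.477, 0.022, 1.555, -0.011, 1.109, -0.083], TCP at [0.188, 0.648, 0.248] pointing down, gripper open.
Joint ranges: [-2.96, 2.96], [-0.34, 2.1], [-1.41, 1.46], [0.24, 2.44], [-1.37, 4.51], [0.17, 1.92], [-2.96, 2.96]. Speed limits (rad/s): [2.39, 2.39, 3.14, 3.14, 3.14, 3.14, 3.14].

### API

Orientations are given as a unit quaternion [w, x, y, z].
In Python, from station import bot gives the robot as it stands. The module is installed in compiled form; this text tells all that it offers.
- The arm moves only by the tool carry_out, never from a script. Its argument "moves" is a list of rows, each a list of 3 entries, a list of its own where there are three numbers: the turn, a rotation vector about the tool's x, y, z in degrees, then the shift along the tool's x, y, z in cm, then the finger opening in cm, from 0 to 8.54. A call has 1 to 5 rows; each row is the pose to reach, as a shift and turn from the pose commanded when the call began, along the tool's axes at that moment; what a row does not reach only later rows make up. A row lasts 1/8 s, in which the tool goes at most 62.5 mm and 10.7 degrees, less where a joint would pass 70% of its speed; a pose out of reach is approached as far as the arm can. A call with a gripper value outside its range is refused whole. The fingers move at their own pace and stop on an object; "newtons" is the grip in N (left out, the last holds). Time passes only in rows, so rows that repeat a pose let the fingers close. It gives the time, the measured TCP pose, the force and the opening at its end, in the units of the state.
- bot.get_obs(): the state, without advancing time (a new reading comes with each control period).
- bot.read_camera(name): name is "side" or "top"; returns the picture (400x640x3 uint8, red, green, blue); there is no depth.
- bot.camera_info(name): a dict with "vertical_fov" (degrees; the focal length in pixels is half the picture's height over the tangent of half this angle, whatever the lens; pixels are square), "cx", "cy" (the principal point, pixels), "position" and "attitude" of the camera in the world. Camera axes: x right, y up, looking along -z (the intrinsics and any distortion apply to the point x, -y, -z); pixel columns grow to the right and rows downward; lengths in m; the calibration is good to about 2 mm. A picture is of the moment at which its call begins. camera_info takes no time and is no camera call.
- bot.hand_in(): hands the job in, once; it reports no verdict.
Trained networks look in the newest picture that a camera, given by its name, has taken for a name from the list of things; names that differ only in an ending like _2 or _b are one class to them, and where a whole thing is asked for, a point or a joint stands for the part that bears it (a point fixed in the world has none). Each returns a list of dicts, best first, with "score" (0 to 1); they miss things now and then, are a little off and sometimes report something else, mostly with a low value. They report only what shows in the picture. A call takes as long as a camera call. They do not tell look-alikes from the thing itself.
- bot.silhouettes(label, camera): "region" (400x640 bool, what is visible of it) and "location" ([column, row] in pixels, amid what is visible of it).
The state is a dict: "t": time; "q": joint angles; "joint_vel": joint speeds; "joint_torque": joint torques, N m; "eef_pos": TCP position; "tool_rot": TCP orientation; "contact_force": force on the tool from outside, world axes, zero at the start; "torque": the same for the moment, N m; "gripper_width": opening from 0.0 (shut) to 1.0 (fully open).
Only numpy, scipy, OpenCV 4.12 (cv2) and the standard library are available. Lean on these libraries where they do the work, as an engineer would, in place of code of your own. Each camera call takes 0.05 s, during which the arm holds its last target. There are 200 camera calls.

## Working session

There is one attempt and no reset: what is moved stays moved. The work goes in short steps, Python scripts to look and compute and a tool call to move; the robot and the scene stay as the last step left them, time stands still between calls to the robot, and variables do not carry over. Pictures are saved under pics/ and viewed, about 8 in all and at most 12, crops included, and the job is handed in when it is done.

Besides the shell and the picture viewer there is one more tool, called by a JSON object that holds its "op" and its "data", one argument or row to a line. carry_out: Moves the arm, as the interface text tells. Its arguments: {"type":"object","properties":{"moves":{"type":"array"},"newtons":{"type":"number"}},"required":["moves"]}

```bash
mkdir -p pics
python3 - <<'E'
from station import bot
import cv2
o=bot.get_obs();print({k:(v if isinstance(v,(int,float)) else [round(float(x),3) for x in v]) for k,v in o.items()})
for n in("top","side"):
    print(n,bot.camera_info(n)); im=bot.read_camera(n); cv2.imwrite(f"pics/{n}0.png",im[:,:,::-1])
    for l in ["scale","waste_tray","scraper","carton","chip0","red_tin","yellow_tin","green_tin","fish_tin","sauce_jar","tape_roll"]:
        print(n,l,[(round(d["score"],2),[round(float(x)) for x in d["location"]],int(d["region"].sum())) for d in bot.silhouettes(l,n)])
E
```

```text
{'t': 0.0, 'q': [-1.396, 0.478, 0.022, 1.556, -0.011, 1.109, -0.083], 'joint_vel': [-0.0, 0.001, 0.001, -0.001, 0.0, 0.001, 0.001], 'joint_torque': [-0.001, -59.646, 1.608, -28.12, 0.013, 0.009, 0.0], 'eef_pos': [0.188, 0.648, 0.247], 'tool_rot': [-0.0, 0.141, 0.99, -0.001], 'contact_force': [0.379, 0.597, -0.548], 'torque': [0.02, 0.002, -0.039], 'gripper_width': 0.9968630282356316}
top {'vertical_fov': 43.10948237739811, 'cx': 320.9161166396413, 'cy': 199.86250408204475, 'position': array([0.3013987 , 0.01366593, 1.64235536]), 'attitude': array([ 0.71142275,  0.061777  , -0.07087182, -0.69644703])}
top scale []
top waste_tray [(0.72, [309, 141], 4285), (0.3, [488, 214], 708)]
top scraper []
top carton [(0.93, [214, 234], 1061)]
top chip0 [(0.7, [287, 170], 211), (0.69, [371, 199], 186), (0.62, [314, 201], 151), (0.6, [332, 176], 187), (0.58, [288, 216], 156), (0.57, [326, 225], 183)]
top red_tin [(0.69, [153, 205], 712)]
top yellow_tin [(0.84, [486, 214], 667)]
top green_tin [(0.66, [486, 264], 687), (0.22, [309, 218], 7752)]
top fish_tin [(0.82, [219, 164], 557)]
top sauce_jar [(0
[... 199 characters left out ...]
.87241335]), 'attitude': array([-0.20080993, -0.10525006,  0.4307874 ,  0.87351017])}
side scale [(0.89, [324, 220], 4467)]
side waste_tray [(0.92, [259, 209], 2941)]
side scraper [(0.65, [411, 170], 145)]
side carton [(0.59, [307, 306], 2019)]
side chip0 [(0.59, [354, 201], 150), (0.57, [328, 223], 130), (0.55, [347, 187], 46), (0.53, [283, 212], 172), (0.46, [323, 210], 157), (0.44, [311, 193], 126)]
side red_tin [(0.86, [231, 344], 1753), (0.43, [336, 162], 674)]
side yellow_tin [(0.7, [390, 138], 574)]
side green_tin [(0.57, [421, 141], 358)]
side fish_tin [(0.62, [229, 274], 815), (0.15, [334, 157], 674)]
side sauce_jar [(0.58, [287, 375], 1749)]
side tape_roll [(0.68, [335, 159], 599)]
```

View pics/top0.png

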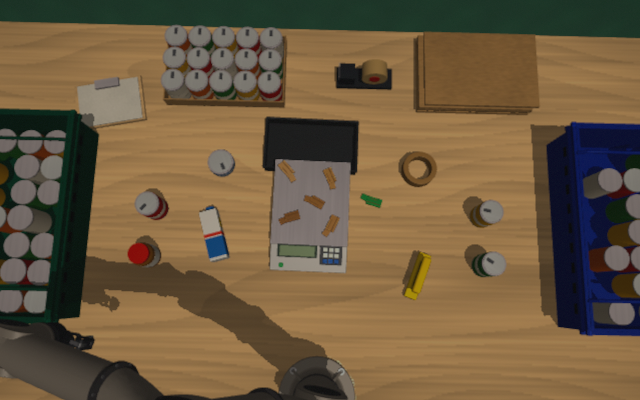

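View pics/side0.png

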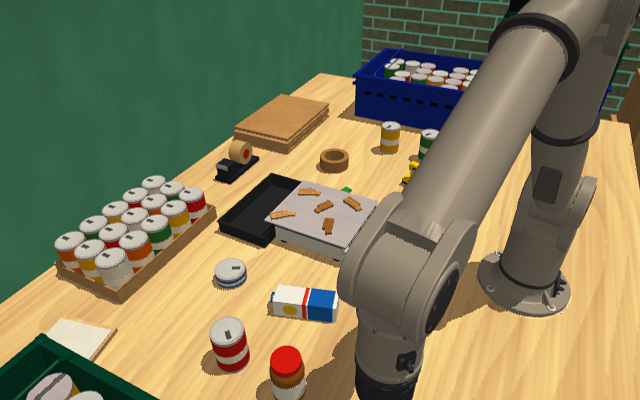

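```bash
cat > h.py <<'E'
import numpy as np,cv2
from scipy.spatial.transform import Rotation as R
from scipy.optimize import minimize
from station import bot
def cam(n):
    i=bot.camera_info(n);q=np.array(i["attitude"]);return i["cx"],i["cy"],200/np.tan(np.radians(i["vertical_fov"]/2)),np.array(i["position"]),R.from_quat(q[[1,2,3,0]]).as_matrix()
def proj(P,C):
    cx,cy,f,p,M=C;c=(np.atleast_2d(P)-p)@M
    return np.c_[cx+f*c[:,0]/-c[:,2],cy-f*c[:,1]/-c[:,2]]
def back(uv,z,C):
    cx,cy,f,p,M=C;uv=np.atleast_2d(uv).astype(float)
    d=np.c_[(uv[:,0]-cx)/f,-(uv[:,1]-cy)/f,-np.ones(len(uv))]@M.T
    return p+d*((z-p[2])/d[:,2])[:,None]
def box(x0,x1,y0,y1,z0,z1): return np.array([[x,y,z] for x in(x0,x1) for y in(y0,y1) for z in(z0,z1)])
SCR=[box(-.02,.02,-.075,.075,0,.024),box(-.01,.01,-.0575,.0575,.02,.07),box(-.013,.013,-.0575,.0575,.06,.09)]
CAR=[box(0,.16,-.0275,.0275,0,.055)] # lying, local x = base->cap
PLATE=[box(-.135,.135,-.12,.12,.075,.075)]
TRAY=[box(-.085,.085,-.15,.15,0,.045)]
def place(B,x,y,a):
    c,s=np.cos(a),np.sin(a);return B@np.array([[c,s,0],[-s,c,0],[0,0,1]])+[x,y,0]
def render(model,p,C,shape=(400,640),k=4):
    m=np.zeros((shape[0]*k,shape[1]*k),np.uint8)
    for B in model:
        h=cv2.convexHull(((proj(place(B,*p),C)+.5)*k).astype(np.float32)); cv2.fillConvexPoly(m,np.round(h).astype(np.int32),255)
    return cv2.resize(m,shape[::-1],interpolation=cv2.INTER_AREA)/255.
def fit(model,mask,C,p0):
    f=lambda p:np.abs(render(model,p,C)-mask).sum()/mask.sum()
    r=minimize(f,p0,method="Nelder-Mead",options=dict(initial_simplex=[p0]+[list(np.array(p0)+d) for d in np.diag([.02,.02,.15])],maxiter=150))
    return r.x,r.fun
def outline(im,model,p,C,k,off,col):
    for B in model:
        h=cv2.convexHull(((proj(place(B,*p),C)-off+.5)*k).astype(np.float32)); cv2.polylines(im,[np.round(h).astype(np.int32)],1,col,1)
E
cat > m1.py <<'E'
from h import *
C=cam("top");im=bot.read_camera("top");hsv=cv2.cvtColor(im,cv2.COLOR_RGB2HSV)
w=np.zeros((400,640),bool);w[245:310,395:440]=1
ym=w&(hsv[...,0]>20)&(hsv[...,0]<33)&(hsv[...,1]>190)
g=back([418,276],.05,C)[0];ps,e=fit(SCR,ym,C,[g[0],g[1],-.2]);print("scr",ps.round(4),e,ym.sum())
cm=bot.silhouettes("carton","top")[0]["region"]
g=back([218,258],.03,C)[0];pc,e=fit(CAR,cm,C,[g[0],g[1],.2]);print("car",pc.round(4),e)
w[:]=0;w[155:248,262:360]=1
pm=w&(hsv[...,1]<60)&(hsv[...,2]>90)
q=back(np.argwhere(pm)[:,::-1],.075,C)[:,:2]; print("plate rect",cv2.minAreaRect(q.astype(np.float32)),pm.sum())
tm=bot.silhouettes("waste_tray","top")[0]["region"];q=back(np.argwhere(tm)[:,::-1],.045,C)[:,:2];print("tray",cv2.minAreaRect(q.astype(np.float32)))
pp,e=fit(PLATE,cv2.morphologyEx(pm.astype(np.uint8),cv2.MORPH_CLOSE,np.ones((13,13))),C,[.55,.03,0.]);print("plate",pp.round(4),e)
for l,z,c in [("red_tin",.11,0),("yellow_tin",.11,0),("green_tin",.11,0),("fish_tin",.04,0),("sauce_jar",.12,0),("tape_roll",.048,0)]:
    d=bot.silhouettes(l,"top")[0];print(l,back(d["location"],z*.6,C)[0].round(3))
for d in bot.silhouettes("chip0","top"):
    print("chip",back(d["location"],.08,C)[0].round(3))
off=np.array([190,110]);k=2.95
v=cv2.resize(im[110:310,190:460,::-1],None,fx=k,fy=k,interpolation=cv2.INTER_CUBIC)
for m,p,c in((SCR,ps,(255,0,255)),(CAR,pc,(0,255,0)),(PLATE,pp,(0,0,255)),(TRAY,[*(pp[:2]+.198*np.array([np.cos(pp[2]),np.sin(pp[2])])),pp[2]],(255,255,0))): outline(v,m,p,C,k,off,c)
cv2.imwrite("pics/fit.png",v)
E
python3 m1.py
```

```text
scr [ 0.3734 -0.3149  1.2048] 0.13567304222302418 652
car [0.4111 0.3152 0.2844] 0.07631034048146347
plate rect ((0.5863605737686157, 0.029909513890743256), (0.23866254091262817, 0.28241798281669617), 88.71573638916016) 5476
tray ((0.788830041885376, 0.034757621586322784), (0.30696094036102295, 0.18447774648666382), 88.68732452392578)
plate [ 0.5922  0.03   -0.0282] 0.023139502045204017Traceback (most recent call last):
  File "m1.py", line 14, in <module>
    d=bot.silhouettes(l,"top")[0];print(l,back(d["location"],z*.6,C)[0].round(3))
      ~~~~~~~~~~~~~~~~~~~~~~~~^^^
IndexError: list index out of range
```

```bash
python3 - <<'E'
s=open('m1.py').read()
s=s.replace('''    d=bot.silhouettes(l,"top")[0];print(''','''  for d in bot.silhouettes(l,"top")[:1]: print(''')
open('m1.py','w').write(s)
E
python3 m1.py
```

```text
scr [ 0.3727 -0.3155  1.1946] 0.14060331825037709 650
car [0.4151 0.3147 0.2945] 0.06665915408308917
plate rect ((0.5861160755157471, 0.02893099933862686), (0.24023254215717316, 0.2824649512767792), 88.59378814697266) 5476
tray ((0.7902475595474243, 0.03453540802001953), (0.3139714300632477, 0.18770204484462738), 88.60921478271484)
plate [ 0.5922  0.03   -0.0282] 0.023035193331086886
red_tin [0.542 0.032 0.066]
yellow_tin [ 0.572 -0.533  0.066]
green_tin [ 0.675 -0.033  0.066]
fish_tin [0.724 0.335 0.024]
sauce_jar [0.42  0.537 0.072]
tape_roll [ 0.747 -0.316  0.029]
chip [0.688 0.099 0.08 ]
chip [ 0.595 -0.158  0.08 ]
chip [ 0.519 -0.026  0.08 ]
chip [ 0.674 -0.037  0.08 ]
chip [ 0.681 -0.295  0.08 ]
chip [0.59  0.012 0.08 ]
chip [0.552 0.101 0.08 ]
```

View pics/fit.png

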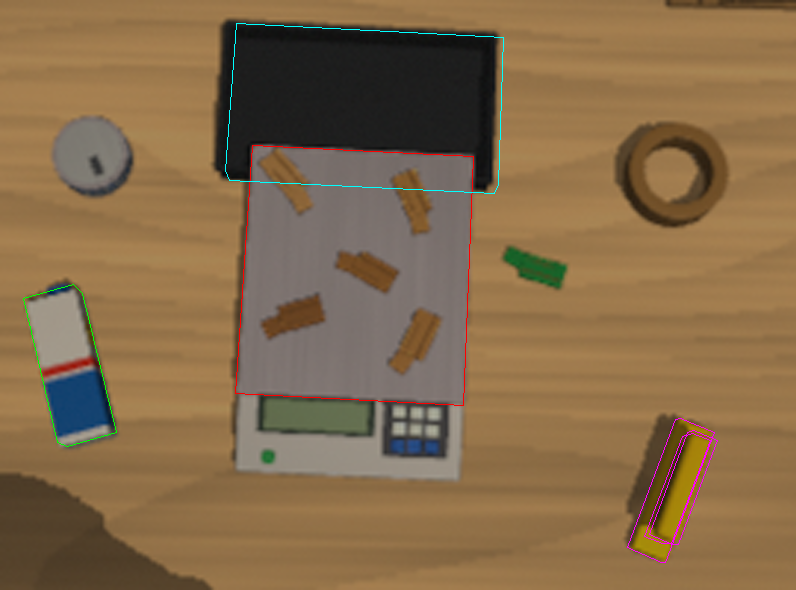

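```bash
cat >> h.py <<'E'
def cur():
    o=bot.get_obs();q=np.array(o["tool_rot"]);return np.array(o["eef_pos"]),R.from_quat(q[[1,2,3,0]]),o
def tool(psi,pitch=0):
    "tool down, jaw axis at psi; pitch: turned about the jaw axis (right hand, rad)"
    y=np.array([np.cos(psi),np.sin(psi),0]);z=np.array([0,0,-1.]);x=np.cross(y,z)
    return R.from_rotvec(y*pitch)*R.from_matrix(np.c_[x,y,z])
def plan(*wps,start=None):
    "each wp (pos,Rot); consecutive calls; prints turn deg, shift cm"
    p,r=start or cur()[:2]
    for P,Q in wps:
        rv=np.degrees((r.inv()*Q).as_rotvec());d=100*r.inv().apply(np.array(P)-p)
        print("turn",rv.round(1).tolist(),"shift",d.round(2).tolist(),"dist",round(float(np.linalg.norm(d)),1),"ang",round(float(np.linalg.norm(rv)),1));p,r=np.array(P),Q
def log():
    import json;p,r,o=cur();open("log.txt","a").write(json.dumps([list(map(float,o["q"])),list(map(float,p)),r.as_matrix().tolist()])+"\n")
    return o
E
python3 - <<'E'
from h import *
C=cam("top");im=bot.read_camera("top");hsv=cv2.cvtColor(im,cv2.COLOR_RGB2HSV);log()
w=np.zeros((400,640),bool);w[245:310,395:440]=1
ym=w&(hsv[...,0]>20)&(hsv[...,0]<33)&(hsv[...,1]>190)
dark=w&~ym&(hsv[...,2]<105)
f=lambda p:(np.abs(render(SCR,p,C)-ym)*~dark).sum()/ym.sum()
for a in(1.1,1.2,1.3):
    p0=np.array([.373,-.315,a]);r=minimize(f,p0,method="Nelder-Mead",options=dict(initial_simplex=[p0,p0+[.015,0,0],p0+[0,.015,0],p0+[0,0,.1]]));print(r.x.round(4),r.fun,dark.sum())
s=r.x
D=.85
t=tool(s[2])
print("psi0 deg",np.degrees(np.arctan2(cur()[1].as_matrix()[1,1],cur()[1].as_matrix()[0,1])))
plan(((.47,.40,.25),tool(s[2])),((.56,.12,.25),tool(s[2])),((.53,-.17,.23),tool(s[2])),((s[0],s[1],.16),tool(s[2])),((s[0],s[1],.078),tool(s[2])))
E
```

```text
[ 0.3744 -0.3133  1.2222] 0.03662733087109269 227
[ 0.3744 -0.3134  1.2227] 0.03662733087109269 227
[ 0.3744 -0.3133  1.2188] 0.03729393748310963 227
psi0 deg 73.79445242008458
turn [-0.0, -0.0, 4.0] shift [-33.97, -15.97, -0.17] dist 37.5 ang 4.0
turn [0.0, 0.0, 0.0] shift [-18.1, -23.18, 0.0] dist 29.4 ang 0.0
turn [0.0, 0.0, 0.0] shift [-7.18, -28.26, 2.0] dist 29.2 ang 0.0
turn [0.0, 0.0, 0.0] shift [9.67, -18.81, 7.0] dist 22.3 ang 0.0
turn [0.0, 0.0, 0.0] shift [0.0, 0.0, 8.2] dist 8.2 ang 0.0
```

{"op": "carry_out", "data": {
  "moves": [
    [[0,0,4],[-34,-16,0],8.5],
    [[0,0,4],[-34,-16,0],8.5],
    [[0,0,4],[-34,-16,0],8.5],
    [[0,0,4],[-34,-16,0],8.5],
    [[0,0,4],[-34,-16,0],8.5]
  ],
  "newtons": 80
}}

```text
t: 2.58
eef_pos: [0.4241, 0.4401, 0.2486]
tool_rot: [0.0, 0.175, 0.985, 0.0]
contact_force: [0.3, 0.4, -0.5]
gripper_width: 0.998
```

{"op": "carry_out", "data": {
  "moves": [
    [[0,0,0],[-15,-20,0],8.5],
    [[0,0,0],[-15,-20,0],8.5],
    [[0,0,0],[-15,-20,0],8.5],
    [[0,0,0],[-15,-20,0],8.5],
    [[0,0,0],[-15,-20,0],8.5]
  ]
}}

```text
t: 3.2
eef_pos: [0.4962, 0.1959, 0.2487]
tool_rot: [0.001, 0.18, 0.984, -0.001]
contact_force: [-0.2, 1.2, -0.2]
gripper_width: 0.995
```

Run:
```python
from h import *
o=log();print(o["t"],o["q"])
t=tool(1.221);s=(.3744,-.3134)
plan(((.58,.0,.25),t),((.53,-.17,.23),t),((*s,.16),t))
```

```text
3.2 [-0.6816146   0.2436045   0.22239391  1.90588626 -0.06102179  0.99849881
  0.77586121]
turn [-0.1, 0.1, -0.7] shift [-14.78, -15.35, -0.08] dist 21.3 ang 0.7
turn [0.0, 0.0, 0.0] shift [-1.13, -17.68, 2.0] dist 17.8 ang 0.0
turn [0.0, 0.0, 0.0] shift [9.7, -18.8, 7.0] dist 22.3 ang 0.0
```

{"op": "carry_out", "data": {
  "moves": [
    [[0,0,-0.7],[-14.8,-15.4,0],8.5],
    [[0,0,-0.7],[-14.8,-15.4,0],8.5],
    [[0,0,-0.7],[-14.8,-15.4,0],8.5],
    [[0,0,-0.7],[-14.8,-15.4,0],8.5],
    [[0,0,-0.7],[-14.8,-15.4,0],8.5]
  ]
}}

```text
t: 3.82
eef_pos: [0.5808, 0.0046, 0.2483]
tool_rot: [0.0, 0.171, 0.985, -0.0]
contact_force: [-0.4, -0.1, -0.0]
gripper_width: 0.998
```

{"op": "carry_out", "data": {
  "moves": [
    [[0,0,0],[-1.1,-17.7,2],8.5],
    [[0,0,0],[-1.1,-17.7,2],8.5],
    [[0,0,0],[-1.1,-17.7,2],8.5],
    [[0,0,0],[-1.1,-17.7,2],8.5],
    [[0,0,0],[-1.1,-17.7,2],8.5]
  ]
}}

```text
t: 4.45
eef_pos: [0.532, -0.1618, 0.2283]
tool_rot: [-0.0, 0.168, 0.986, 0.001]
contact_force: [0.6, 0.6, -0.0]
gripper_width: 0.995
```

Run:
```python
from h import *
o=log();print(o["t"],o["q"],o["eef_pos"])
t=tool(1.221);s=(.3744,-.3134)
plan(((*s,.16),t))
```

```text
4.45 [-0.12487668  0.31381149  0.38122027  1.88517979 -0.14143598  0.96863046
  1.55269535] [ 0.53201234 -0.16175155  0.22826803]
turn [0.1, -0.0, 0.7] shift [9.84, -19.54, 6.8] dist 22.9 ang 0.7
```

{"op": "carry_out", "data": {
  "moves": [
    [[0,0,0.3],[9.8,-19,6.8],8.5],
    [[0,0,0.3],[9.8,-19,6.8],8.5],
    [[0,0,0.3],[9.8,-19,6.8],8.5],
    [[0,0,0.3],[9.8,-19,6.8],8.5],
    [[0,0,0.3],[9.8,-19,6.8],8.5]
  ]
}}

```text
t: 5.08
eef_pos: [0.3746, -0.3101, 0.1597]
tool_rot: [-0.001, 0.173, 0.985, 0.0]
contact_force: [0.9, 0.4, -0.5]
gripper_width: 0.996
```

Run:
```python
from h import *
for n in("top","side"):
    im=bot.read_camera(n);C=cam(n);c=proj([.39,-.31,.06],C)[0].astype(int);h=70
    y0,x0=max(c[1]-h,0),max(c[0]-h,0);v=cv2.resize(im[y0:y0+2*h,x0:x0+2*h,::-1],None,fx=2.8,fy=2.8,interpolation=cv2.INTER_CUBIC)
    outline(v,SCR,(.3744,-.3134,1.221),C,2.8,np.array([x0,y0]),(255,0,255));
    v=cv2.resize(v,(392,392));A=v if n=="top" else np.hstack([A,v])
cv2.imwrite("pics/pre.png",A)
o=log();print(o["t"],o["q"],o["eef_pos"])
t=tool(1.221);s=(.3744,-.3134)
plan(((*s,.078),t))
```

```text
5.175 [ 0.18764197  0.30103403  0.44164663  2.10270319 -0.18391108  0.77337635
  1.97227354] [ 0.37743719 -0.30884358  0.16043097]
turn [0.1, 0.0, 0.4] shift [0.14, -0.54, 8.24] dist 8.3 ang 0.4
```

View pics/pre.png

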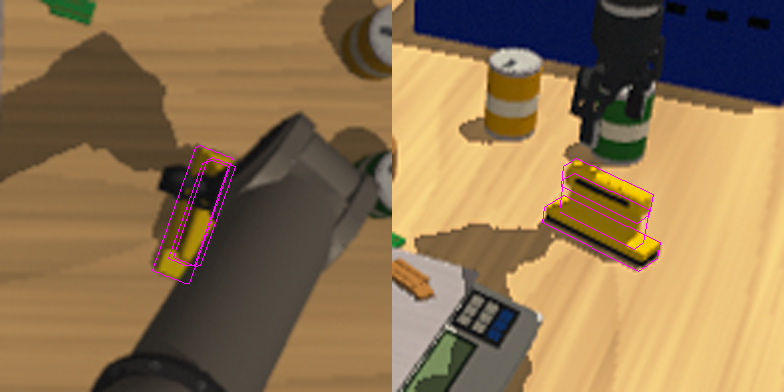

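{"op": "carry_out", "data": {
  "moves": [
    [[0,0,0.4],[0.1,-0.5,4],8.5],
    [[0,0,0.4],[0.1,-0.5,8.3],8.5],
    [[0,0,0.4],[0.1,-0.5,8.3],8.5],
    [[0,0,0.4],[0.1,-0.5,8.3],8.5]
  ]
}}

```text
t: 5.68
eef_pos: [0.3747, -0.3145, 0.0785]
tool_rot: [0.001, 0.174, 0.985, -0.0]
contact_force: [0.6, 0.2, 0.4]
gripper_width: 0.991
```

{"op": "carry_out", "data": {
  "moves": [
    [[0,0,0],[0,0,0],2],
    [[0,0,0],[0,0,0],2],
    [[0,0,0],[0,0,0],2],
    [[0,0,0],[0,0,0],2],
    [[0,0,0],[0,0,0],2]
  ],
  "newtons": 80
}}

```text
t: 6.3
eef_pos: [0.3733, -0.3148, 0.078]
tool_rot: [0.0, 0.175, 0.985, 0.0]
contact_force: [-0.6, 2.0, 7.5]
gripper_width: 0.293
```

Run:
```python
from h import *
o=log();print(o["t"],o["q"],o["eef_pos"],o["gripper_width"]*85.4,o["contact_force"])
p,r,_=cur();m=r.as_matrix();print(np.degrees(np.arctan2(m[1,1],m[0,1])))
```

```text
6.3 [ 0.2655231   0.44763297  0.3784705   2.1513304  -0.29294032  0.59002214
  2.0734499 ] [ 0.37334748 -0.31480881  0.077953  ] 25.019524039690005 [-0.57308953  1.95131395  7.4523978 ]
69.80087221495427
```

```bash
cat >> h.py <<'E'
S=np.array([.592,.03]);SA=-.028
def sc(x,y,z): c,s=np.cos(SA),np.sin(SA);return (S[0]+c*x-s*y,S[1]+s*x+c*y,z)
E
python3 - <<'E'
from h import *
p,r,_=cur();T=tool(SA)
print(sc(-.14,-.05,.156))
plan(((.373,-.315,.2),r),((.42,-.19,.25),tool(.6)),(sc(-.14,-.05,.2),T),(sc(-.14,-.05,.156),T),(sc(.135,-.05,.156),T))
E
```

```text
(np.float64(0.4506550593407628), np.float64(-0.016060913473754823), 0.156)
turn [0.0, 0.0, 0.0] shift [0.02, -0.02, -12.2] dist 12.2 ang 0.0
turn [0.0, 0.0, 35.4] shift [-0.1, 13.36, -4.99] dist 14.3 ang 35.4
turn [0.0, 0.0, 36.0] shift [12.62, 12.35, 5.0] dist 18.4 ang 36.0
turn [0.0, 0.0, 0.0] shift [0.0, 0.0, 4.4] dist 4.4 ang 0.0
turn [0.0, 0.0, 0.0] shift [0.0, 27.5, 0.0] dist 27.5 ang 0.0
```

{"op": "carry_out", "data": {
  "moves": [
    [[0,0,0],[0,0,-6],2],
    [[0,0,0],[0,0,-12],2],
    [[0,0,0],[0,0,-12],2]
  ]
}}

```text
t: 6.68
eef_pos: [0.3751, -0.3166, 0.2012]
tool_rot: [0.004, 0.176, 0.984, -0.001]
contact_force: [0.2, 0.5, -2.4]
gripper_width: 0.291
```

{"op": "carry_out", "data": {
  "moves": [
    [[0,0,9],[0,3.4,-3],2],
    [[0,0,18],[0,6.8,-5],2],
    [[0,0,27],[0,10,-5],2],
    [[0,0,35.4],[-0.1,13.4,-5],2],
    [[0,0,35.4],[-0.1,13.4,-5],2]
  ]
}}

```text
t: 7.3
eef_pos: [0.4203, -0.1865, 0.2458]
tool_rot: [-0.001, 0.465, 0.886, 0.0]
contact_force: [-0.6, -0.8, -2.0]
gripper_width: 0.291
```

{"op": "carry_out", "data": {
  "moves": [
    [[0,0,9],[3.2,3.1,0],2],
    [[0,0,18],[6.4,6.2,0],2],
    [[0,0,27],[9.6,9.4,3],2],
    [[0,0,36],[12.6,12.3,5],2],
    [[0,0,36],[12.6,12.3,5],2]
  ]
}}

```text
t: 7.92
eef_pos: [0.449, -0.0137, 0.1948]
tool_rot: [-0.002, 0.715, 0.699, -0.002]
contact_force: [-0.5, -1.1, -3.1]
gripper_width: 0.289
```

Run:
```python
from h import *
T=tool(SA);im=bot.read_camera("top");im2=bot.read_camera("side")
cv2.imwrite("pics/hold.png",np.vstack([im[100:320,150:550],im2[80:300,170:570]])[:,:,::-1])
o=log();print(o["t"],o["q"],o["eef_pos"],o["gripper_width"]*85.4,o["contact_force"])
plan((sc(-.14,-.05,.156),T),(sc(.135,-.05,.156),T))
```

```text
8.025 [-0.45819982  0.17378736  0.39970673  2.14632849 -0.08928463  0.83923132
 -0.0300051 ] [ 0.44972793 -0.01679942  0.19635656] 25.202960027572985 [-0.44341577 -0.4866924  -2.42007272]
turn [-0.1, 0.1, 0.1] shift [0.08, 0.1, 4.04] dist 4.0 ang 0.2
turn [0.0, 0.0, 0.0] shift [0.0, 27.5, 0.0] dist 27.5 ang 0.0
```

View pics/hold.png

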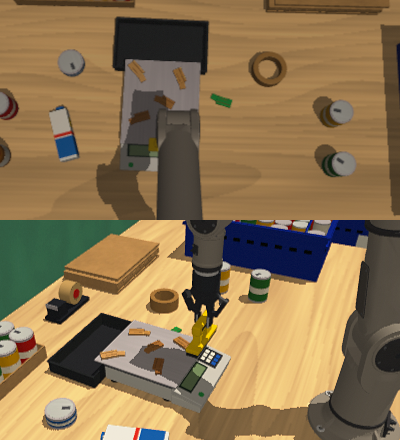

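{"op": "carry_out", "data": {
  "moves": [
    [[0,0,0],[0,0.1,2],2],
    [[0,0,0],[0,0.1,3.7],2],
    [[0,0,0],[0,0.1,4],2],
    [[0,0,0],[0,0.1,4],2]
  ]
}}

```text
t: 8.52
eef_pos: [0.4516, -0.017, 0.1577]
tool_rot: [0.0, 0.717, 0.697, 0.0]
contact_force: [0.7, 0.0, -3.2]
gripper_width: 0.291
```

{"op": "carry_out", "data": {
  "moves": [
    [[0,0,0],[0,0,0.3],2],
    [[0,0,0],[0,3,0.3],2],
    [[0,0,0],[0,6,0.3],2],
    [[0,0,0],[0,9,0.3],2],
    [[0,0,0],[0,12,0.3],2]
  ]
}}

```text
t: 9.15
eef_pos: [0.5726, -0.0194, 0.1546]
tool_rot: [0.0, 0.717, 0.697, 0.0]
contact_force: [-0.6, 0.3, -3.4]
gripper_width: 0.288
```

{"op": "carry_out", "data": {
  "moves": [
    [[0,0,0],[0,3,0],2],
    [[0,0,0],[0,6,0],2],
    [[0,0,0],[0,9,0],2],
    [[0,0,0],[0,11,0],2],
    [[0,0,0],[0,13,0],2]
  ]
}}

```text
t: 9.78
eef_pos: [0.7021, -0.0229, 0.1543]
tool_rot: [-0.0, 0.717, 0.697, -0.0]
contact_force: [-0.3, -0.2, -2.5]
gripper_width: 0.294
```

{"op": "carry_out", "data": {
  "moves": [
    [[0,0,0],[0,1.5,0],2],
    [[0,0,0],[0,2.5,0],2],
    [[0,0,0],[0,2.5,0],2],
    [[0,0,0],[0,2.5,0],2]
  ]
}}

```text
t: 10.28
eef_pos: [0.7258, -0.0238, 0.1542]
tool_rot: [-0.0, 0.717, 0.697, -0.0]
contact_force: [0.3, 0.3, -2.3]
gripper_width: 0.29
```

Run:
```python
from h import *
T=tool(SA);im=bot.read_camera("top");im2=bot.read_camera("side")
cv2.imwrite("pics/sw1.png",cv2.resize(np.vstack([im[100:260,220:420],im2[120:280,190:390]])[:,:,::-1],None,fx=1.85,fy=1.85))
o=log();print(o["t"],o["q"],o["eef_pos"],o["gripper_width"]*85.4,o["contact_force"])
plan((sc(.13,-.05,.20),T),(sc(-.14,.05,.20),T),(sc(-.14,.05,.155),T),(sc(.135,.05,.155),T))
```

```text
10.375 [-0.2828775   0.67062025  0.35785531  1.51504628 -0.26120338  1.0036913
  0.11674892] [ 0.72586897 -0.02374855  0.1543656 ] 24.726223580156415 [-0.42360957 -0.45607928 -2.72107757]
turn [-0.0, -0.0, -0.0] shift [-0.0, -0.53, -4.56] dist 4.6 ang 0.0
turn [0.0, 0.0, 0.0] shift [10.0, -27.0, 0.0] dist 28.8 ang 0.0
turn [0.0, 0.0, 0.0] shift [0.0, 0.0, 4.5] dist 4.5 ang 0.0
turn [0.0, 0.0, 0.0] shift [0.0, 27.5, 0.0] dist 27.5 ang 0.0
```

View pics/sw1.png

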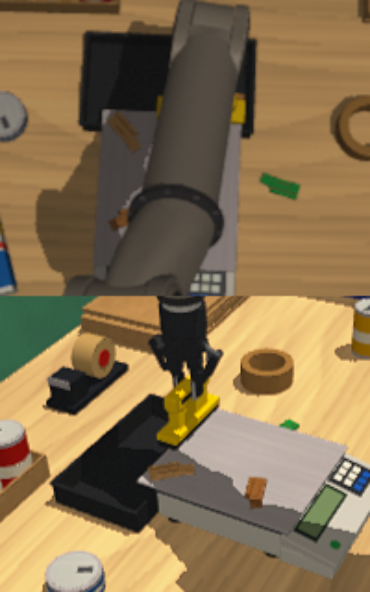

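{"op": "carry_out", "data": {
  "moves": [
    [[0,0,0],[0,-0.5,-4.5],2],
    [[0,0,0],[3,-6,-4.5],2],
    [[0,0,0],[6,-12,-4.5],2],
    [[0,0,0],[10,-18,-4.5],2],
    [[0,0,0],[10,-24,-4.5],2]
  ]
}}

```text
t: 11.0
eef_pos: [0.4975, 0.0846, 0.1996]
tool_rot: [-0.0, 0.716, 0.699, 0.001]
contact_force: [-0.2, 0.8, -1.7]
gripper_width: 0.291
```

{"op": "carry_out", "data": {
  "moves": [
    [[0,0,0],[0,-3.5,0],2],
    [[0,0,0],[0,-3.5,0],2],
    [[0,0,0],[0,-3.5,2.5],2],
    [[0,0,0],[0,-3.5,4.5],2],
    [[0,0,0],[0,-3.5,4.5],2]
  ]
}}

```text
t: 11.62
eef_pos: [0.465, 0.0824, 0.1541]
tool_rot: [0.0, 0.717, 0.697, -0.0]
contact_force: [-0.2, -0.5, -3.5]
gripper_width: 0.29
```

Run:
```python
from h import *
T=tool(SA)
o=log();print(o["t"],o["eef_pos"],o["gripper_width"]*85.4,o["contact_force"])
plan((sc(-.14,.05,.155),T),(sc(.135,.05,.155),T))
```

```text
11.625 [0.46502259 0.08235938 0.15407194] 24.798261502469273 [-0.20312721 -0.50746006 -3.50008593]
turn [0.0, 0.0, -0.0] shift [0.12, -1.16, -0.09] dist 1.2 ang 0.0
turn [0.0, 0.0, 0.0] shift [0.0, 27.5, 0.0] dist 27.5 ang 0.0
```

{"op": "carry_out", "data": {
  "moves": [
    [[0,0,0],[0.1,3,0],2],
    [[0,0,0],[0.1,6,0],2],
    [[0,0,0],[0.1,9,0],2],
    [[0,0,0],[0.1,12,0],2],
    [[0,0,0],[0.1,15,0],2]
  ]
}}

```text
t: 12.25
eef_pos: [0.6155, 0.0791, 0.1549]
tool_rot: [0.0, 0.717, 0.697, 0.0]
contact_force: [-0.5, 0.3, -2.8]
gripper_width: 0.289
```

{"op": "carry_out", "data": {
  "moves": [
    [[0,0,0],[0,3,0],2],
    [[0,0,0],[0,5.5,0],2],
    [[0,0,0],[0,7.5,0],2],
    [[0,0,0],[0,9.5,0],2],
    [[0,0,0],[0,11.2,0],2]
  ]
}}

```text
t: 12.88
eef_pos: [0.7271, 0.0759, 0.1547]
tool_rot: [0.0, 0.717, 0.697, -0.0]
contact_force: [0.2, 1.0, -2.6]
gripper_width: 0.293
```

{"op": "carry_out", "data": {
  "moves": [
    [[0,0,0],[0,0,0],2],
    [[0,0,0],[0,-0.5,-3],2],
    [[0,0,0],[0,-3,-6],2],
    [[0,0,0],[0,-9,-6],2],
    [[0,0,0],[0,-15,-6],2]
  ]
}}

```text
t: 13.5
eef_pos: [0.574, 0.0803, 0.2148]
tool_rot: [-0.0, 0.717, 0.697, 0.0]
contact_force: [0.1, 0.8, -1.8]
gripper_width: 0.287
```

Run:
```python
from h import *
im=bot.read_camera("top");im2=bot.read_camera("side")
cv2.imwrite("pics/sw2.png",cv2.resize(np.vstack([im[100:260,220:420],im2[120:280,190:390]])[:,:,::-1],None,fx=1.85,fy=1.85))
o=log();print(o["t"],o["eef_pos"],o["gripper_width"]*85.4,o["contact_force"])
s=(.375,-.314);T=tool(SA)
plan(((.48,-.10,.24),tool(.3)),((.40,-.26,.2),tool(1.0)),((*s,.2),tool(1.2)),((*s,.08),tool(1.2)))
for n in("top","side"):
    print([(round(d["score"],2),back(d["location"],.03,cam(n))[0][:2].round(3),d["location"]) for d in bot.silhouettes("chip0",n)])
```

```text
13.6 [0.56678587 0.07958406 0.21233502] 24.918478620926358 [ 0.90168316  0.83629334 -3.00566086]
turn [-0.6, -0.1, -18.8] shift [-18.19, -8.21, -2.67] dist 20.1 ang 18.8
turn [0.0, 0.0, -40.1] shift [-12.92, -12.37, 4.0] dist 18.3 ang 40.1
turn [0.0, 0.0, -11.5] shift [-0.81, -5.89, 0.0] dist 6.0 ang 11.5
turn [0.0, 0.0, 0.0] shift [0.0, 0.0, 12.0] dist 12.0 ang 0.0
[(0.66, array([ 0.767, -0.061]), [339.1, 152.9]), (0.57, array([ 0.747, -0.036]), [331.4, 158.8]), (0.49, array([ 0.603, -0.16 ]), [368.9, 202.6]), (0.45, array([0.78 , 0.083]), [295.6, 148.3]), (0.42, array([0.753, 0.003]), [319.5, 156.7])]
[]
```

View pics/sw2.png

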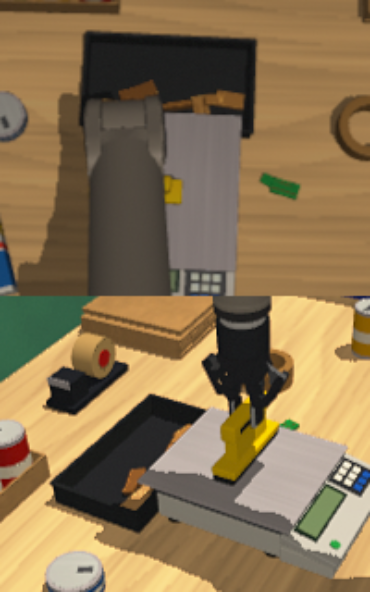

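{"op": "carry_out", "data": {
  "moves": [
    [[0,0,-9],[-4,-1.5,-2.5],2],
    [[0,0,-18.8],[-9,-4,-2.7],2],
    [[0,0,-18.8],[-14,-6,-2.7],2],
    [[0,0,-18.8],[-18.2,-8.2,-2.7],2],
    [[0,0,-18.8],[-18.2,-8.2,-2.7],2]
  ]
}}

```text
t: 14.32
eef_pos: [0.4883, -0.1039, 0.2422]
tool_rot: [0.001, 0.597, 0.803, -0.0]
contact_force: [0.8, 0.8, -2.7]
gripper_width: 0.289
```

{"op": "carry_out", "data": {
  "moves": [
    [[0,0,-9],[-3.2,-3,1],2],
    [[0,0,-18],[-6.4,-6,2],2],
    [[0,0,-27],[-9.6,-9,3],2],
    [[0,0,-36],[-12.9,-12.4,4],2],
    [[0,0,-40],[-12.9,-12.4,4],2]
  ]
}}

```text
t: 14.95
eef_pos: [0.4076, -0.2629, 0.2013]
tool_rot: [0.0, 0.284, 0.959, -0.001]
contact_force: [0.4, 0.1, -1.8]
gripper_width: 0.289
```

{"op": "carry_out", "data": {
  "moves": [
    [[0,0,-9],[-0.8,-5.9,0],2],
    [[0,0,-11.5],[-0.8,-5.9,0],2],
    [[0,0,-11.5],[-0.8,-5.9,0],2]
  ]
}}

```text
t: 15.32
eef_pos: [0.3846, -0.3139, 0.2017]
tool_rot: [0.001, 0.186, 0.983, -0.0]
contact_force: [0.8, 0.2, -2.2]
gripper_width: 0.292
```

Run:
```python
from h import *
im=bot.read_camera("top");im2=bot.read_camera("side")
cv2.imwrite("pics/sw3.png",cv2.resize(np.vstack([im[110:210,245:385],im2[165:265,205:345]])[:,:,::-1],None,fx=3,fy=3,interpolation=cv2.INTER_CUBIC))
o=log();print(o["t"],o["eef_pos"],o["gripper_width"]*85.4,o["contact_force"],o["q"])
for n in("top","side"):
    print([(round(d["score"],2),back(d["location"],.03,cam(n))[0][:2].round(3),d["location"]) for d in bot.silhouettes("chip0",n)])
```

```text
15.425 [ 0.38478921 -0.31262821  0.20145825] 24.43247114499807 [-0.27142302  0.43314981 -2.93340966] [ 0.21232841  0.24606241  0.40326669  2.0467409  -0.12564408  0.87105957
  1.88501406]
[(0.65, array([ 0.763, -0.064]), [340.0, 154.2]), (0.53, array([0.758, 0.116]), [285.3, 154.3]), (0.5, array([ 0.615, -0.158]), [368.4, 198.9]), (0.44, array([0.776, 0.093]), [292.5, 149.4])]
[(0.67, array([0.771, 0.097]), [262.5, 218.0]), (0.55, array([ 0.771, -0.052]), [286.2, 193.2]), (0.48, array([ 0.607, -0.174]), [344.7, 186.4])]
```

View pics/sw3.png

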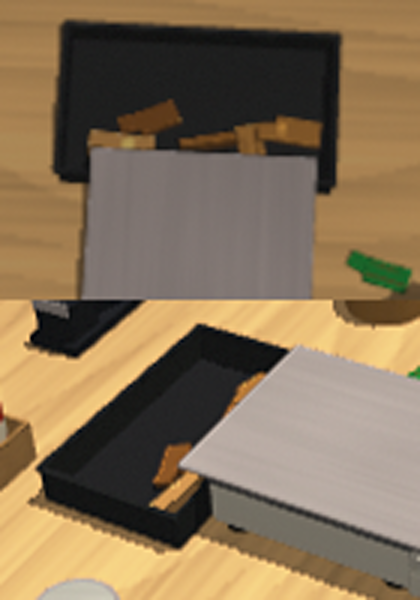

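{"op": "carry_out", "data": {
  "moves": [
    [[0,0,0],[0,0,5],2],
    [[0,0,0],[0,0,10],2],
    [[0,0,0],[0,0,12],2],
    [[0,0,0],[0,0,12.2],2],
    [[0,0,0],[0,0,12.3],2]
  ]
}}

```text
t: 16.15
eef_pos: [0.3843, -0.3128, 0.0787]
tool_rot: [0.0, 0.184, 0.983, -0.0]
contact_force: [0.5, 0.2, -2.2]
gripper_width: 0.294
```

{"op": "carry_out", "data": {
  "moves": [
    [[0,0,0],[0,0,0],2],
    [[0,0,0],[0,0,0.1],2]
  ]
}}

```text
t: 16.4
eef_pos: [0.384, -0.3131, 0.0779]
tool_rot: [0.001, 0.185, 0.983, -0.0]
contact_force: [0.3, -0.3, -2.5]
gripper_width: 0.289
```

{"op": "carry_out", "data": {
  "moves": [
    [[0,0,0],[0,0,0.1],2],
    [[0,0,0],[0,0,0.2],2],
    [[0,0,0],[0,0,0.2],8.5],
    [[0,0,0],[0,0,0.2],8.5],
    [[0,0,0],[0,0,0.2],8.5]
  ]
}}

```text
t: 17.02
eef_pos: [0.3835, -0.313, 0.0753]
tool_rot: [0.0, 0.185, 0.983, -0.0]
contact_force: [0.1, -0.2, 0.0]
gripper_width: 0.912
```

{"op": "carry_out", "data": {
  "moves": [
    [[0,0,0],[0,0,0],8.5],
    [[0,0,0],[0,0,-4],8.5],
    [[0,0,0],[0,0,-10],8.5],
    [[0,0,0],[0,0,-15],8.5],
    [[0,0,0],[0,0,-15],8.5]
  ]
}}

```text
t: 17.65
eef_pos: [0.3854, -0.3145, 0.229]
tool_rot: [0.004, 0.185, 0.983, -0.001]
contact_force: [0.4, 0.0, -1.2]
gripper_width: 0.992
```

```bash
cat > kin.py <<'E'
from h import *
import json
from scipy.optimize import least_squares
L=[json.loads(l) for l in open("log.txt")]
Q=np.array([l[0] for l in L]);P=np.array([l[1] for l in L]);M=np.array([l[2] for l in L])
def fk(q,k):
    d1,d3,d5,d7,a0,a7,o1,o3,o5,e=k  # axis z,y,z,y,z,y,z (world angle offsets a0,a7)
    s1=-1
    r=R.from_rotvec([0,0,a0+s1*q[0]]);p=np.array([0,0,d1])+r.apply([o1,0,0])
    r=r*R.from_rotvec([0,q[1],0]);p=p+r.apply([0,0,d3]);r=r*R.from_rotvec([0,0,s1*q[2]]);p=p+r.apply([o3,0,0])
    r=r*R.from_rotvec([0,q[3],0]);p=p+r.apply([0,0,d5]);r=r*R.from_rotvec([0,0,s1*q[4]]);p=p+r.apply([o5,0,0])
    r=r*R.from_rotvec([0,q[5],0])*R.from_rotvec([0,0,s1*q[6]+a7]);return p+r.apply([e,0,d7]),r
def res(k): 
    o=[]
    for q,p,m in zip(Q,P,M):
        a,r=fk(q,k);o+=list(a-p)+list(.3*(r.inv()*R.from_matrix(m)).as_rotvec())
    return np.array(o)
def getk():
    best=None
    for a0 in(0,-.1):
        for a7 in(0,np.pi/2,np.pi,-np.pi/2):
            s=least_squares(res,[.36,.42,.4,.25,a0,a7,0,0,0,0])
            if best is None or s.cost<best.cost: best=s
    return best
if __name__=="__main__":
    s=getk();print(len(L),s.cost,s.x.round(4));print(np.abs(res(s.x)).max())
E
python3 - <<'E'
from h import *
o=log();print(o["t"],o["q"],o["eef_pos"],o["contact_force"])
E
python3 kin.py
```

```text
17.65 [ 0.18310895  0.20810186  0.43473228  2.02107678 -0.11080915  0.92643988
  1.87444023] [ 0.38542262 -0.31450756  0.2289765 ] [ 0.42665545  0.02250503 -1.15987349]
11 0.0003434373472302905 [ 5.0000e-01  5.4480e-01  4.7790e-01  5.3270e-01 -9.2600e-02  1.4782e+00
 -2.3700e-02  1.4500e-02 -2.3500e-02  5.0000e-04]
0.016781636689016916
```

```bash
python3 - <<'E'
import re
s=open('kin.py').read()
s=s.replace("    s1=-1\n","").replace("s1*q[0]","SG[0]*q[0]").replace("s1*q[2]","SG[1]*q[2]").replace("s1*q[4]","SG[2]*q[4]").replace("s1*q[6]","SG[3]*q[6]").replace("def fk","SG=[-1,-1,-1,-1]\ndef fk")
s=s[:s.index("if __name__")]
s+='''if __name__=="__main__":
    import itertools
    out=[]
    for g in itertools.product([1,-1],repeat=3):
        SG[1:]=g
        for a7 in(0,np.pi/2,np.pi,-np.pi/2):
            b=least_squares(res,[.36,.42,.4,.25,-.1,a7,0,0,0,0],max_nfev=60);out.append((b.cost,g,b.x.round(4).tolist()))
    out.sort();print(*out[:3],sep="\\n")
'''
open('kin.py','w').write(s)
E
time python3 kin.py
```

```text
(np.float64(0.0003434373472302905), (-1, -1, -1), [0.5, 0.5448, 0.4779, 0.5327, -0.0926, 1.4782, -0.0237, 0.0145, -0.0235, 0.0005])
(np.float64(0.00034343734723034873), (-1, -1, -1), [0.5, 0.5448, 0.4779, 0.5327, -0.0926, 1.4782, -0.0237, 0.0145, -0.0235, 0.0005])
(np.float64(0.00034343734723085836), (-1, -1, -1), [0.5, 0.5448, 0.4779, 0.5327, -0.0926, 1.4782, -0.0237, 0.0145, -0.0235, 0.0005])
real	0m6.182s
user	0m6.793s
sys	0m0.056s
```

```bash
python3 - <<'E'
s=open('kin.py').read()
s=s.replace("o5,e=k","o5,e,y1,y3,y5,y7,c1,c2,c3,c4,c5=k").replace("[o1,0,0]","[o1,y1,0]").replace("[o3,0,0]","[o3,y3,0]").replace("[o5,0,0]","[o5,y5,0]").replace("[e,0,d7]","[e,y7,d7]")
s=s.replace("[0,q[1],0]","[0,q[1]+c1,0]").replace("SG[1]*q[2]","SG[1]*q[2]+c2").replace("[0,q[3],0]","[0,q[3]+c3,0]").replace("SG[2]*q[4]","SG[2]*q[4]+c4").replace("[0,q[5],0]","[0,q[5]+c5,0]")
s=s[:s.index("if __name__")]
s=s[:s.index("def getk")]+'''def getk():
    return least_squares(res,[.5,.54,.48,.4,-.09,1.48]+[0]*13)
if __name__=="__main__":
    b=getk();print(b.cost,b.x.round(4),np.abs(b.fun).max())
'''
open('kin.py','w').write(s)
E
time python3 kin.py
```

```text
2.7553946750275166e-23 [ 2.8710e-01  5.4180e-01  4.7250e-01  3.1000e-01 -0.0000e+00  1.5708e+00
 -0.0000e+00  0.0000e+00 -0.0000e+00  0.0000e+00 -3.0500e-02 -3.1400e-02
 -4.0000e-04  0.0000e+00  0.0000e+00 -0.0000e+00  0.0000e+00 -0.0000e+00
 -0.0000e+00] 2.239375351820172e-12
real	0m0.916s
user	0m1.553s
sys	0m0.085s
```

```bash
cat > search.py <<'E'
from kin import *
k=getk().x
lo=np.array([-2.96,-.34,-1.41,.24,-1.37,.17,-2.96])+.06;hi=np.array([2.96,2.1,1.46,2.44,4.51,1.92,2.96])-.06
def ik(p,r,q0,w=.02,wref=None):
    ref=q0 if wref is None else wref
    f=lambda q:np.r_[(fk(q,k)[0]-p)*10,(fk(q,k)[1].inv()*r).as_rotvec()*3,w*(q-ref)]
    s=least_squares(f,np.clip(q0,lo,hi),bounds=(lo,hi),max_nfev=80);return s.x,np.abs(s.fun[:6]).max()
if __name__=="__main__":
    CARC=CAR+[box(.155,.172,-.014,.014,.0135,.0415)];fs=[]
    for n in("top","side"):
        bot.read_camera(n);C=cam(n);d=bot.silhouettes("carton",n)
        if d: fs.append((C,d[0]["region"])); print(n,d[0]["score"],fit(CARC,d[0]["region"],C,[.413,.315,.289]))
    f=lambda p:sum(np.abs(render(CARC,p,C)-m).sum()/m.sum() for C,m in fs)
    p0=np.array([.413,.315,.289]);s=minimize(f,p0,method="Nelder-Mead",options=dict(initial_simplex=[p0,p0+[.02,0,0],p0+[0,.02,0],p0+[0,0,.1]]));print("both",s.x.round(4),s.fun)
    x,y,a=s.x;c=np.array([np.cos(a),np.sin(a),0]);np.save("car.npy",s.x)
    qn=np.array(cur()[2]["q"])
    rng=np.random.default_rng(0)
    for th in(30,40,50):
        th_=np.radians(th);g=.12
        for sg in(1,-1):
            z=np.cos(th_)*np.array([0,0,-1])-np.sin(th_)*c;yy=sg*np.array([-np.sin(a),np.cos(a),0]);Rp=R.from_matrix(np.c_[np.cross(yy,z),yy,z])
            pp=np.array([x,y,.032])+g*c
            best=[]
            for i in range(6):
                q0=qn.copy();q0[:]+=rng.normal(0,.3,7)
                if i: q0[6]=rng.uniform(-2.5,2.5)
                q,e=ik(pp,Rp,q0)
                if e<.01: best.append((np.min(np.minimum(q-lo,hi-q)),q))
            if not best: print(th,sg,"pick none");continue
            m,qp=max(best,key=lambda t:t[0]);print("PICK",th,sg,"margin",round(m,2),qp.round(2))
            res_=[]
            for phi in np.radians(range(-150,151,15)):
                U=R.from_rotvec([0,0,phi-a])*R.from_rotvec(np.cross(c,[0,0,1])*np.pi/2)*Rp  # cap to up, then yaw
                pe=np.array(sc(0,0,.075+g+.004))
                for i in range(3):
                    q,e=ik(pe,U,qp+(rng.normal(0,.6,7) if i else 0))
                    if e<.01: res_.append((np.abs(q-qp).max(),round(np.degrees(phi)),np.min(np.minimum(q-lo,hi-q)).round(2),q.round(2)))
            res_.sort(key=lambda t:t[0])
            for t in res_[:4]: print("   ",*t)
E
time python3 search.py
```

```text
top 0.82 (array([0.41247002, 0.31435852, 0.28471646]), np.float64(0.049818719940806507))
side 0.71 (array([0.40760614, 0.31281678, 0.28624589]), np.float64(0.04292884389250581))
both [0.4093 0.3142 0.278 ] 0.11471237963921482
PICK 30 1 margin 0.53 [-0.57  0.91 -0.05  1.4  -0.13  1.33  1.3 ]
    1.3371517005535243 -60 0.12 [-1.47  1.08  1.28  2.1   0.08  0.5  -0.04]
    1.449766553651377 -60 0.0 [-1.5   1.22  1.4   2.1  -0.3   0.5   0.31]
    1.4497665536554096 -60 0.0 [-1.5   1.22  1.4   2.1  -0.3   0.5   0.31]
    1.4497665540343918 -105 0.0 [-1.18  1.35  1.4   1.61 -0.29  1.37 -0.09]
PICK 30 -1 margin 0.53 [-0.52  0.91 -0.14  1.4  -0.07  1.33 -1.89]
    1.5159561255729623 -60 0.0 [-1.49  1.19  1.38  2.1  -0.22  0.5  -2.9 ]
    1.5159613299636796 -60 0.0 [-1.49  1.19  1.38  2.1  -0.22  0.5  -2.9 ]
    1.5386251027067754 -60 0.0 [-1.5   1.22  1.4   2.1  -0.3   0.5  -2.83]
    1.7699378968997581 60 0.0 [ 1.25  1.01 -1.35  2.06 -0.07  0.37 -0.18]
PICK 40 1 margin 0.32 [-0.48  1.02 -0.2   1.25 -0.06  1.54  1.23]
    1.4446820761607932 -90 0.15 [-1.25  1.06  1.25  1.79 -0.14  1.05 -0.09]
[... 673 characters left out ...]
9456595868 -60 0.24 [-1.32  0.73  1.16  2.05  0.05  0.59  0.15]
    1.3456578800506669 -75 0.21 [-1.28  0.85  1.19  1.93 -0.1   0.81  0.08]
    1.4127066402772532 -90 0.14 [-1.22  0.98  1.26  1.81 -0.26  1.03  0.03]
    1.491530417270024 -90 0.38 [-1.13  0.8   1.02  1.8   0.02  1.03 -0.23]
PICK 50 -1 margin 0.12 [-0.51  1.12 -0.12  1.12 -0.15  1.74 -1.87]
    1.326725900213123 -60 0.0 [-1.34  0.77  1.21  2.05 -0.05  0.59 -2.9 ]
    1.4212146798969525 -75 0.0 [-1.31  0.94  1.3   1.93 -0.27  0.82 -2.9 ]
    1.4212525036886428 -75 0.0 [-1.31  0.94  1.3   1.93 -0.27  0.82 -2.9 ]
    1.4428037920866883 -45 0.08 [-1.41  0.79  1.32  2.17 -0.39  0.38 -2.35]
real	0m40.880s
user	0m35.293s
sys	0m0.660s
```

```bash
cat > jp.py <<'E'
from search import *
def rows(path,start=None):
    "path of (p,R); 5 per call"
    p0,r0=start or cur()[:2];pl,rl=p0,r0
    for i,(p,r) in enumerate(path):
        rv=np.degrees((r0.inv()*r).as_rotvec());d=100*r0.inv().apply(p-p0)
        print("CALL" if i%5==0 else "    ",[rv.round(1).tolist(),d.round(1).tolist()]," p",p.round(3),"step",round(float(np.linalg.norm(p-pl))*100,1),round(float(np.degrees((rl.inv()*r).magnitude())),1))
        pl,rl=p,r
        if i%5==4:p0,r0=p,r
def jpath(q0,q1,n): return [fk(q0+(q1-q0)*s,k) for s in np.arange(1,n+1)/n]
x,y,a=np.load("car.npy");c=np.array([np.cos(a),np.sin(a),0])
def pick(back=0,th=40,g=.12,h=.032):
    t=np.radians(th);z=np.cos(t)*np.array([0,0,-1])-np.sin(t)*c;yy=np.array([-np.sin(a),np.cos(a),0])
    return np.array([x,y,h])+g*c-back*z,R.from_matrix(np.c_[np.cross(yy,z),yy,z])
def place_(phi=-75,th=40,g=.12,dz=.004,up=0):
    U=R.from_rotvec([0,0,np.radians(phi)-a])*R.from_rotvec(np.cross(c,[0,0,1])*np.pi/2)*pick(th=th)[1]
    return np.array(sc(0,0,.075+g+dz+up)),U
E
python3 - <<'E'
from jp import *
q0=np.array(cur()[2]["q"])
qp=np.array([-.48,1.02,-.2,1.25,-.06,1.54,1.23])
q1,e=ik(*pick(.13),qp);print(q1.round(3),e)
mid=(q0+q1)/2;print(fk(mid,k)[0])
rows(jpath(q0,q1,15))
E
```

```text
[-0.484  1.049 -0.178  0.932 -0.069  1.831  1.227] 9.002310460916339e-05
[ 0.62492026 -0.01237456  0.19385203]
CALL [[0.2, 2.5, -2.8], [-3.1, 3.9, -0.1]]  p [ 0.426 -0.287  0.225] step 5.0 3.8
     [[0.5, 5.1, -5.6], [-5.8, 8.2, 0.1]]  p [ 0.467 -0.257  0.223] step 5.1 3.8
     [[0.9, 7.6, -8.3], [-8.1, 12.9, 0.3]]  p [ 0.505 -0.221  0.221] step 5.2 3.8
     [[1.4, 10.2, -11.0], [-9.8, 18.0, 0.7]]  p [ 0.54  -0.181  0.217] step 5.3 3.8
     [[1.9, 12.8, -13.7], [-11.1, 23.2, 1.3]]  p [ 0.57  -0.136  0.211] step 5.4 3.7
CALL [[0.6, 2.6, -2.6], [-2.0, 5.1, 0.2]]  p [ 0.596 -0.089  0.205] step 5.5 3.7
     [[1.3, 5.2, -5.0], [-3.5, 10.3, 0.5]]  p [ 0.616 -0.038  0.198] step 5.5 3.7
     [[2.1, 7.9, -7.4], [-4.5, 15.7, 1.0]]  p [0.632 0.014 0.19 ] step 5.5 3.7
     [[3.0, 10.5, -9.8], [-5.0, 21.2, 1.7]]  p [0.642 0.067 0.182] step 5.5 3.6
     [[4.0, 13.2, -12.0], [-5.0, 26.5, 2.6]]  p [0.648 0.121 0.173] step 5.5 3.6
CALL [[1.0, 2.7, -2.1], [-0.8, 5.3, 0.5]]  p [0.648 0.174 0.165] step 5.4 3.6
     [[2.1, 5.4, -4.0], [-1.2, 10.5, 1.3]]  p [0.643 0.226 0.156] step 5.3 3.5
     [[3.3, 8.2, -5.9], [-1.2, 15.6, 2.3]]  p [0.634 0.276 0.148] step 5.2 3.5
     [[4.6, 10.9, -7.6], [-0.8, 20.5, 3.4]]  p [0.621 0.325 0.14 ] step 5.1 3.5
     [[5.9, 13.7, -9.1], [-0.0, 25.2, 4.6]]  p [0.605 0.37  0.132] step 4.9 3.4
```

{"op": "carry_out", "data": {
  "moves": [
    [[0.2,2.5,-2.8],[-3,4,-0.5],8.5],
    [[0.5,5,-5.6],[-5.8,8.2,-1],8.5],
    [[0.9,7.6,-8.3],[-8,13,-1],8.5],
    [[1.4,10,-11],[-9.8,18,-1],8.5],
    [[1.9,12.8,-13.7],[-11,23,-1],8.5]
  ]
}}

```text
t: 18.48
eef_pos: [0.5699, -0.1374, 0.2334]
tool_rot: [-0.115, 0.065, 0.991, 0.004]
contact_force: [0.5, -0.8, 0.4]
gripper_width: 0.992
```

{"op": "carry_out", "data": {
  "moves": [
    [[0.6,2.6,-2.6],[-2,5,0.2],8.5],
    [[1.3,5.2,-5],[-3.5,10.3,0.5],8.5],
    [[2.1,7.9,-7.4],[-4.5,15.7,1],8.5],
    [[3,10.5,-9.8],[-5,21,1.7],8.5],
    [[4,13,-12],[-5,26.5,2.6],8.5]
  ]
}}

```text
t: 19.1
eef_pos: [0.6463, 0.1192, 0.1945]
tool_rot: [-0.227, -0.043, 0.973, -0.012]
contact_force: [0.8, 0.0, 0.2]
gripper_width: 0.997
```

Run:
```python
from jp import *
q0=np.array(cur()[2]["q"]);print(q0.round(2),cur()[0],cur()[2]["t"])
q1,e=ik(*pick(.13),q0);print(q1.round(3),e)
rows(jpath(q0,q1,6)[:-1]+[pick(.13)])
```

```text
[-0.34  0.75  0.17  1.29 -0.16  1.56  1.51] [0.64634444 0.11919268 0.19450394] 19.1
[-0.593  1.045  0.08   0.946 -0.237  1.833  1.341] 0.00011457695447904777
CALL [[0.7, 2.2, -1.6], [-0.9, 4.3, 0.6]]  p [0.648 0.162 0.185] step 4.4 2.8
     [[1.5, 4.4, -3.1], [-1.5, 8.6, 1.4]]  p [0.646 0.206 0.175] step 4.4 2.8
     [[2.4, 6.7, -4.7], [-1.8, 12.9, 2.4]]  p [0.64  0.248 0.164] step 4.4 2.9
     [[3.4, 9.0, -6.2], [-1.8, 17.2, 3.6]]  p [0.632 0.29  0.154] step 4.4 2.9
     [[4.5, 11.3, -7.7], [-1.6, 21.3, 4.9]]  p [0.62  0.331 0.143] step 4.4 3.0
CALL [[1.2, 2.4, -1.4], [-0.3, 4.2, 1.2]]  p [0.605 0.37  0.132] step 4.3 3.0
```

{"op": "carry_out", "data": {
  "moves": [
    [[0.7,2.2,-1.6],[-0.9,4.3,0.6],8.5],
    [[1.5,4.4,-3.1],[-1.5,8.6,1.4],8.5],
    [[2.4,6.7,-4.7],[-1.8,13,2.4],8.5],
    [[3.4,9,-6.2],[-1.8,17.2,3.6],8.5],
    [[4.5,11.3,-7.7],[-1.6,21.3,4.9],8.5]
  ]
}}

```text
t: 19.73
eef_pos: [0.6196, 0.3303, 0.1427]
tool_rot: [-0.32, -0.116, 0.939, -0.039]
contact_force: [-0.0, 0.2, -0.1]
gripper_width: 0.994
```

{"op": "carry_out", "data": {
  "moves": [
    [[1.2,2.4,-1.4],[-0.3,4.2,1.2],8.5],
    [[1.2,2.4,-1.4],[-0.3,4.2,1.2],8.5],
    [[1.2,2.4,-1.4],[-0.3,4.2,1.2],8.5]
  ]
}}

```text
t: 20.1
eef_pos: [0.6053, 0.3683, 0.1323]
tool_rot: [-0.338, -0.129, 0.931, -0.047]
contact_force: [0.3, -0.8, 0.9]
gripper_width: 0.996
```

Run:
```python
from jp import *
im=bot.read_camera("side");im2=bot.read_camera("top")
cv2.imwrite("pics/prepick.png",cv2.resize(np.hstack([im[200:360,190:390],im2[150:310,120:320]])[:,:,::-1],None,fx=2,fy=2,interpolation=cv2.INTER_CUBIC))
q0=np.array(cur()[2]["q"]);print(q0.round(2),cur()[0],cur()[2]["t"])
rows([pick(.06),pick(0)])
print("approach axis shift should be pure z")
```

```text
[-0.59  1.04  0.07  0.95 -0.23  1.83  1.34] [0.6064676  0.36732154 0.13395106] 20.2
CALL [[0.1, 0.3, -0.2], [-0.1, 0.3, 7.2]]  p [0.562 0.358 0.078] step 7.2 0.3
     [[0.1, 0.3, -0.2], [-0.0, 0.3, 13.2]]  p [0.525 0.347 0.032] step 6.0 0.0
approach axis shift should be pure z
```

View pics/prepick.png

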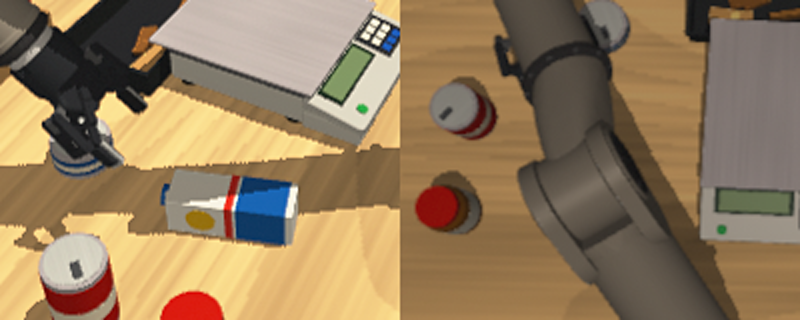

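{"op": "carry_out", "data": {
  "moves": [
    [[0.1,0.3,-0.2],[0,0.3,4],8.5],
    [[0.1,0.3,-0.2],[0,0.3,8],8.5],
    [[0.1,0.3,-0.2],[0,0.3,11],8.5],
    [[0.1,0.3,-0.2],[0,0.3,13],8.5],
    [[0.1,0.3,-0.2],[0,0.3,13.2],8.5]
  ]
}}

```text
t: 20.82
eef_pos: [0.5233, 0.3474, 0.0326]
tool_rot: [-0.34, -0.131, 0.93, -0.048]
contact_force: [-0.1, 0.7, -0.4]
gripper_width: 0.996
```

{"op": "carry_out", "data": {
  "moves": [
    [[0,0,0],[0,0,0],5],
    [[0,0,0],[0,0,0],5],
    [[0,0,0],[0,0,0],5],
    [[0,0,0],[0,0,0],5]
  ],
  "newtons": 90
}}

```text
t: 21.32
eef_pos: [0.5255, 0.3494, 0.0341]
tool_rot: [-0.337, -0.132, 0.931, -0.047]
contact_force: [4.5, 0.9, 7.0]
gripper_width: 0.635
```

Run:
```python
from jp import *
p,r,o=cur();q0=np.array(o["q"]);print(q0.round(2),p,o["t"],o["gripper_width"]*85.4,o["contact_force"],o["torque"])
m=r.as_matrix();print("jaw",np.degrees(np.arctan2(m[1,1],m[0,1]))-90,np.degrees(a),"g",(p-[x,y,0])@c)
up=(p+[0,0,.16],r);qu,e=ik(*up,q0);print(qu.round(2),e)
best=None
for phi in(-60,-70,-75,-80,-90):
    for s in range(4):
        q,e=ik(*place_(phi,up=.08),qu+np.random.default_rng(s).normal(0,.3,7),w=.05,wref=qu)
        if e<.02:
            mg=np.min(np.minimum(q-lo,hi-q));print(phi,mg.round(2),np.abs(q-qu).max().round(2),q.round(2))
```

```text
[-0.61  1.01  0.05  1.26 -0.23  1.55  1.36] [0.52549169 0.34938195 0.03414789] 21.325 54.24958895927028 [4.4825798  0.87967692 6.95369789] [ 0.00983464 -0.70369206  0.07369578]
jaw 16.046757800495044 15.926173734222164 g 0.1213741012849492
[-0.62  0.83  0.06  1.22 -0.23  1.76  1.32] 2.0556084044387468e-05
-60 0.38 1.9 [-0.86  0.35  0.34  2.    0.91  1.06 -0.58]
-60 0.38 1.9 [-0.86  0.35  0.34  2.    0.91  1.06 -0.58]
-60 0.38 1.9 [-0.86  0.35  0.34  2.    0.91  1.06 -0.58]
-60 0.38 1.9 [-0.86  0.35  0.34  2.    0.91  1.06 -0.58]
-70 0.0 1.34 [-1.43  0.92  1.4   1.94 -0.05  0.82  0.17]
-70 0.0 1.34 [-1.43  0.92  1.4   1.94 -0.05  0.82  0.17]
-70 0.0 1.34 [-1.43  0.92  1.4   1.94 -0.05  0.82  0.17]
-70 0.0 1.34 [-1.43  0.92  1.4   1.94 -0.05  0.82  0.17]
-75 0.0 1.34 [-1.4   0.95  1.4   1.89 -0.08  0.91  0.14]
-75 0.0 1.34 [-1.4   0.95  1.4   1.89 -0.08  0.91  0.14]
-75 0.0 1.34 [-1.4   0.95  1.4   1.89 -0.08  0.91  0.14]
-75 0.0 1.34 [-1.4   0.95  1.4   1.89 -0.08  0.91  0.14]
-80 0.0 1.34 [-1.36  0.99  1.4   1.84 -0.11  0.99  0.11]
-80 0.0 1.34 [-1.36  0.99  1.4   1.84 -0.11  0.99  0.11]
-80 0.0 1.34 [-1.36  0.99  1.4   1.84 -0.11  0.99  0.11]
-80 0.0 1.34 [-1.36  0.99  1.4   1.84 -0.11  0.99  0.11]
-90 0.0 1.34 [-1.29  1.04  1.4   1.74 -0.16  1.16  0.04]
-90 0.0 1.34 [-1.29  1.04  1.4   1.74 -0.16  1.16  0.04]
-90 0.0 1.34 [-1.29  1.04  1.4   1.74 -0.16  1.16  0.04]
-90 0.0 1.34 [-1.29  1.04  1.4   1.74 -0.16  1.16  0.04]
```

```bash
cat >> jp.py <<'E'
def track(q,path,sub=6):
    "min-norm differential tracking as the station may do it"
    out=[]
    p0,r0=fk(q,k)
    for p,r in path:
        for s in np.arange(1,sub+1)/sub:
            pt=p0+(p-p0)*s;rt=r0*R.from_rotvec((r0.inv()*r).as_rotvec()*s)
            for _ in range(2):
                pc,rc=fk(q,k);err=np.r_[pt-pc,(rt*rc.inv()).as_rotvec()]
                J=np.array([np.r_[(fk(q+d,k)[0]-pc),(fk(q+d,k)[1]*rc.inv()).as_rotvec()]/1e-5 for d in np.eye(7)*1e-5]).T
                q=q+np.linalg.pinv(J,1e-3)@err
        p0,r0=p,r;out.append(q)
    return np.array(out)
lo2,hi2=lo-.06,hi+.06
def carz(p,r,grip):
    "lowest and extent of carton corners, grip=(pg,rg) pose at pick"
    pg,rg=grip;B=place(box(0,.172,-.0275,.0275,0,.055),x,y,a);L=rg.inv().apply(B-pg);W=r.apply(L)+p;return W.min(0),W.max(0)
E
python3 - <<'E'
from jp import *
p,r,o=cur();q0=np.array(o["q"]);grip=(p,r);np.save("grip.npy",np.r_[p,r.as_quat()])
up=[(p+[0,0,z],r) for z in(.04,.1,.16)];qu=ik(*up[-1],q0)[0]
for phi in(-60,-75):
  for seed in([-1.21,.75,.94,1.93,.37,.87,-.39],[-1.0,.5,.6,1.95,.6,.95,-.5]):
    q1,e=ik(*place_(phi,up=.08),np.array(seed));
    path=jpath(qu,q1,15);T=track(q0,up+path+[place_(phi,up=.04),place_(phi)])
    mg=np.minimum(T-lo2,hi2-T).min()
    print(phi,e,"q1",q1.round(2),"track min margin",mg.round(2),"end",T[-1].round(2),"maxstep",np.abs(np.diff(T,axis=0)).max().round(2))
    if phi==-75 and seed[2]<.9:
        for pp,rr in path[::2]: 
            l,h=carz(pp,rr,grip);print(pp.round(3),"carton min",l.round(3),"max",h.round(3))
        rows(up+up[-1:]*2+path)
E
```

```text
-60 6.426635133006755e-05 q1 [-1.36  0.54  1.05  2.03  0.58  0.79 -0.29] track min margin 0.16 end [-1.24  0.64  0.89  2.08  0.64  0.68 -0.47] maxstep 0.11
-60 4.497092085379978e-05 q1 [-1.09  0.39  0.64  2.01  0.82  0.96 -0.51] track min margin 0.16 end [-1.21  0.61  0.84  2.07  0.69  0.71 -0.51] maxstep 0.12
-75 2.325226032495742e-05 q1 [-1.26  0.64  1.01  1.88  0.41  1.   -0.32] track min margin 0.16 end [-1.18  0.73  0.89  1.93  0.42  0.89 -0.43] maxstep 0.11
-75 1.9840268709655228e-05 q1 [-1.05  0.5   0.65  1.87  0.63  1.13 -0.52] track min margin 0.16 end [-1.16  0.71  0.85  1.93  0.45  0.9  -0.46] maxstep 0.11
[0.529 0.328 0.188] carton min [0.404 0.27  0.144] max [0.587 0.366 0.216]
[0.539 0.284 0.184] carton min [0.416 0.233 0.118] max [0.596 0.32  0.225]
[0.551 0.238 0.189] carton min [0.426 0.193 0.101] max [0.615 0.271 0.241]
[0.563 0.191 0.201] carton min [0.444 0.144 0.095] max [0.629 0.228 0.26 ]
[0.574 0.146 0.219] carton min [0.469 0.1   0.099] max [0.637 0.183 0.281]
[0.583 0.104 0.239] carton min [0.498 0.059 0.113] max [0.639 0.138 0.3  ]
[0.589 0.065 0.26 ] carto
[... 1032 characters left out ...]
6, -4.2, 0.7]]  p [0.563 0.191 0.201] step 2.5 8.6
     [[2.5, -12.5, 22.5], [-3.8, -6.3, 0.8]]  p [0.569 0.169 0.209] step 2.5 8.4
     [[2.3, -16.6, 29.5], [-4.9, -8.5, 0.9]]  p [0.574 0.146 0.219] step 2.5 8.1
     [[1.6, -20.7, 36.3], [-5.9, -10.7, 0.9]]  p [0.579 0.125 0.229] step 2.4 7.9
CALL [[-1.1, -3.5, 6.7], [-2.0, -1.2, 0.5]]  p [0.583 0.104 0.239] step 2.4 7.6
     [[-2.6, -6.7, 13.2], [-3.8, -2.4, 1.0]]  p [0.586 0.084 0.249] step 2.3 7.4
     [[-4.5, -9.5, 19.5], [-5.6, -3.6, 1.4]]  p [0.589 0.065 0.26 ] step 2.2 7.1
     [[-6.7, -12.0, 25.5], [-7.3, -4.8, 1.8]]  p [0.591 0.047 0.27 ] step 2.1 6.9
     [[-9.1, -14.1, 31.3], [-8.8, -6.0, 2.3]]  p [0.592 0.03  0.279] step 1.9 6.6
```

{"op": "carry_out", "data": {
  "moves": [
    [[0,0,0],[1.3,0,-1.6],5],
    [[0,0,0],[4,0,-4.8],5],
    [[0,0,0],[7.6,0,-9.2],5],
    [[0,0,0],[11.5,0,-13.8],5],
    [[0,0,0],[11.5,0,-13.8],5]
  ]
}}

```text
t: 21.95
eef_pos: [0.5265, 0.3503, 0.2184]
tool_rot: [-0.335, -0.132, 0.932, -0.045]
contact_force: [0.6, -0.9, -5.7]
gripper_width: 0.634
```

Run:
```python
from jp import *
im=bot.read_camera("side");im2=bot.read_camera("top")
cv2.imwrite("pics/lift.png",cv2.resize(np.hstack([im[140:340,190:390],im2[150:350,120:320]])[:,:,::-1],None,fx=2,fy=2,interpolation=cv2.INTER_CUBIC))
p,r,o=cur();q0=np.array(o["q"]);print(q0.round(2),p,o["t"],o["gripper_width"]*85.4,o["contact_force"],o["torque"])
q1=ik(*place_(-75,up=.10),np.array([-1.0,.5,.6,1.95,.6,.95,-.5]))[0]
rows(jpath(q0,q1,15))
```

```text
[-0.62  0.82  0.06  1.21 -0.23  1.79  1.32] [0.52434336 0.34898393 0.21257569] 22.05 54.44112821598443 [-0.31159034 -0.04426938 -5.9852665 ] [ 0.35719597 -1.46017838  0.03656549]
CALL [[3.8, -2.8, 8.8], [-0.2, -2.1, 0.5]]  p [0.528 0.329 0.207] step 2.2 9.9
     [[7.1, -6.1, 17.3], [-0.3, -4.3, 0.8]]  p [0.533 0.307 0.204] step 2.2 9.7
     [[10.1, -9.7, 25.6], [-0.2, -6.6, 1.0]]  p [0.538 0.285 0.204] step 2.3 9.5
     [[12.7, -13.8, 33.6], [-0.1, -8.9, 0.9]]  p [0.544 0.262 0.205] step 2.4 9.3
     [[14.8, -18.1, 41.3], [0.2, -11.3, 0.6]]  p [0.55  0.239 0.209] step 2.4 9.1
CALL [[1.3, -4.1, 7.7], [-1.3, -2.0, 0.4]]  p [0.556 0.216 0.214] step 2.4 8.9
     [[2.2, -8.3, 15.2], [-2.6, -4.2, 0.6]]  p [0.562 0.193 0.221] step 2.5 8.6
     [[2.5, -12.5, 22.5], [-3.8, -6.3, 0.8]]  p [0.568 0.17  0.229] step 2.5 8.4
     [[2.3, -16.6, 29.5], [-4.9, -8.5, 0.8]]  p [0.573 0.148 0.239] step 2.5 8.2
     [[1.6, -20.7, 36.3], [-5.9, -10.7, 0.8]]  p [0.578 0.126 0.249] step 2.4 7.9
CALL [[-1.1, -3.5, 6.7], [-2.0, -1.2, 0.5]]  p [0.582 0.105 0.259] step 2.4 7.6
     [[-2.6, -6.7, 13.2], [-3.9, -2.4, 1.0]]  p [0.586 0.085 0.27 ] step 2.3 7.4
     [[-4.4, -9.6, 19.5], [-5.7, -3.6, 1.5]]  p [0.589 0.066 0.28 ] step 2.2 7.1
     [[-6.6, -12.1, 25.5], [-7.4, -4.8, 1.9]]  p [0.591 0.048 0.29 ] step 2.1 6.9
     [[-9.0, -14.3, 31.3], [-8.9, -6.0, 2.3]]  p [0.592 0.03  0.299] step 2.0 6.6
```

View pics/lift.png

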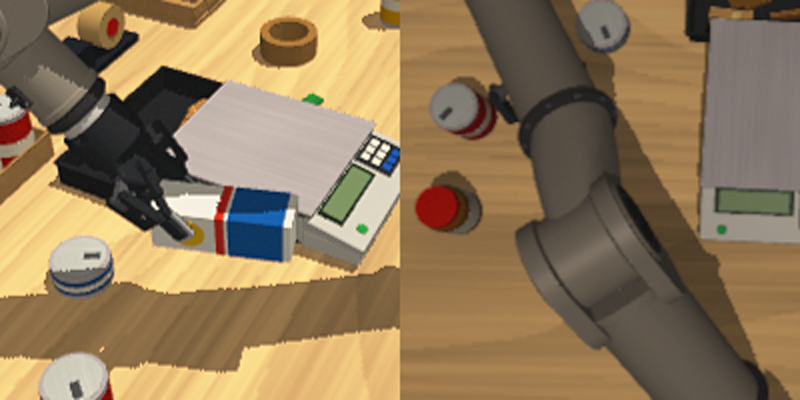

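{"op": "carry_out", "data": {
  "moves": [
    [[3.8,-2.8,8.8],[-0.2,-2.1,0.3],5],
    [[7.1,-6,17.3],[-0.3,-4.3,0.3],5],
    [[10,-9.7,25.6],[-0.2,-6.6,0.3],5],
    [[12.7,-13.8,33.6],[-0.1,-8.9,0.3],5],
    [[14.8,-18,41.3],[0.2,-11.3,0.3],5]
  ]
}}

```text
t: 22.68
eef_pos: [0.551, 0.2387, 0.2088]
tool_rot: [-0.136, 0.157, 0.943, -0.261]
contact_force: [-0.5, -0.1, -4.4]
gripper_width: 0.634
```

Run:
```python
from jp import *
p,r,o=cur();q0=np.array(o["q"]);print(q0.round(2),p,o["t"],o["gripper_width"]*85.4,o["contact_force"],o["torque"])
q1=ik(*place_(-75,up=.10),np.array([-1.1,.6,.7,1.95,.6,.95,-.5]))[0];print(q1.round(2))
rows(jpath(q0,q1,10))
```

```text
[-0.81  0.72  0.34  1.42  0.02  1.58  0.75] [0.55101724 0.23874752 0.20879551] 22.675 54.120699431166784 [-0.53859464 -0.06678017 -4.36144267] [ 0.98975739 -0.91319922 -0.0056101 ]
[-1.12  0.5   0.76  1.86  0.59  1.13 -0.46]
CALL [[1.3, -4.2, 7.8], [-1.3, -2.0, 0.4]]  p [0.557 0.216 0.214] step 2.4 8.9
     [[2.1, -8.4, 15.3], [-2.6, -4.1, 0.6]]  p [0.563 0.193 0.221] step 2.5 8.7
     [[2.3, -12.6, 22.6], [-3.8, -6.3, 0.8]]  p [0.569 0.17  0.229] step 2.5 8.4
     [[2.1, -16.7, 29.6], [-4.9, -8.5, 0.8]]  p [0.574 0.148 0.239] step 2.5 8.2
     [[1.4, -20.8, 36.4], [-6.0, -10.7, 0.8]]  p [0.579 0.126 0.249] step 2.4 7.9
CALL [[-1.1, -3.5, 6.7], [-2.0, -1.2, 0.5]]  p [0.583 0.105 0.259] step 2.4 7.6
     [[-2.7, -6.7, 13.2], [-3.9, -2.4, 1.0]]  p [0.587 0.085 0.27 ] step 2.3 7.4
     [[-4.5, -9.5, 19.4], [-5.7, -3.6, 1.5]]  p [0.589 0.066 0.28 ] step 2.2 7.1
     [[-6.7, -12.0, 25.4], [-7.3, -4.8, 1.9]]  p [0.591 0.047 0.29 ] step 2.1 6.8
     [[-9.2, -14.1, 31.1], [-8.8, -6.0, 2.3]]  p [0.592 0.03  0.299] step 2.0 6.6
```

{"op": "carry_out", "data": {
  "moves": [
    [[1.3,-4.2,7.8],[-1.3,-2,0.4],5],
    [[2.1,-8.4,15.3],[-2.6,-4.1,0.6],5],
    [[2.3,-12.6,22.6],[-3.8,-6.3,0.8],5],
    [[2.1,-16.7,29.6],[-4.9,-8.5,0.8],5],
    [[1.4,-20.8,36.4],[-6,-10.7,0.8],5]
  ]
}}

```text
t: 23.3
eef_pos: [0.5791, 0.126, 0.2487]
tool_rot: [0.119, 0.391, 0.853, -0.324]
contact_force: [0.2, -0.1, -4.7]
gripper_width: 0.634
```

{"op": "carry_out", "data": {
  "moves": [
    [[-1.1,-3.5,6.7],[-2,-1.2,0.5],5],
    [[-2.7,-6.7,13.2],[-3.9,-2.4,1],5],
    [[-4.5,-9.5,19.4],[-5.7,-3.6,1.5],5],
    [[-6.7,-12,25.4],[-7.3,-4.8,1.9],5],
    [[-9.2,-14.1,31.1],[-8.8,-6,2.3],5]
  ]
}}

```text
t: 23.92
eef_pos: [0.5917, 0.0302, 0.2988]
tool_rot: [0.334, 0.552, 0.72, -0.256]
contact_force: [0.6, -0.3, -5.5]
gripper_width: 0.632
```

```bash
cat > upfit.py <<'E'
from jp import *
# carton held/standing: pose (x,y,z base, yaw, tilt vector) fitted to both silhouettes
B=[box(-.0275,.0275,-.0275,.0275,0,.16),box(-.014,.014,-.014,.014,.16,.172)]
def rend(v,C,kk=3):
    m=np.zeros((400*kk,640*kk),np.uint8);r=R.from_rotvec([v[4],v[5],0])*R.from_rotvec([0,0,v[3]])
    for b in B:
        h=cv2.convexHull(((proj(r.apply(b)+v[:3],C)+.5)*kk).astype(np.float32));cv2.fillConvexPoly(m,np.round(h).astype(np.int32),255)
    return cv2.resize(m,(640,400),interpolation=cv2.INTER_AREA)/255.
E
python3 - <<'E'
from jp import *
im=bot.read_camera("side");im2=bot.read_camera("top")
p,r,o=cur();q0=np.array(o["q"]);print(q0.round(2),p,o["t"],o["gripper_width"]*85.4,o["contact_force"],o["torque"])
g=np.load("grip.npy");rg=R.from_quat(g[3:]);cup=r.apply(rg.inv().apply(c));print("carton axis (if no slip)",cup.round(3))
base=p+r.apply(rg.inv().apply(np.array([x,y,.0275])-g[:3]));print("base centre",base.round(4),"plate",sc(0,0,.075))
cv2.imwrite("pics/over.png",cv2.resize(np.hstack([im[90:310,220:420],im2[120:340,220:420]])[:,:,::-1],None,fx=1.9,fy=1.9,interpolation=cv2.INTER_CUBIC))
E
```

```text
[-1.2   0.54  0.88  1.87  0.52  1.09 -0.4 ] [0.59079068 0.02862451 0.29935813] 24.025 54.118001641517765 [ 0.04262506  0.25740213 -4.68044704] [ 1.53968042  0.43506155 -0.04268489]
carton axis (if no slip) [ 0.002 -0.006  1.   ]
base centre [0.5904 0.0225 0.1779] plate (np.float64(0.592), np.float64(0.03), 0.075)
```

View pics/over.png

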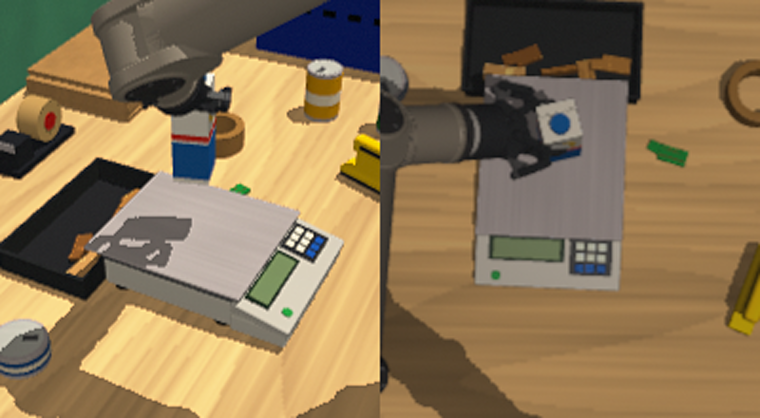

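Run:
```python
from jp import *
p,r,o=cur()
rows([(p+np.array([.0015,.007,-z]),r) for z in(.03,.06,.08,.093,.098)])
print("1mm down:",(100*r.inv().apply([0,0,-.001])).round(3))
print("lean fix check: tool-z retreat 10cm dir world",r.apply([0,0,-1]).round(2))
```

```text
CALL [[0.0, 0.0, 0.0], [2.7, 0.3, 1.4]]  p [0.592 0.036 0.269] step 3.1 0.0
     [[0.0, 0.0, 0.0], [5.0, 0.3, 3.4]]  p [0.592 0.036 0.239] step 3.0 0.0
     [[0.0, 0.0, 0.0], [6.5, 0.3, 4.7]]  p [0.592 0.036 0.219] step 2.0 0.0
     [[0.0, 0.0, 0.0], [7.5, 0.3, 5.5]]  p [0.592 0.036 0.206] step 1.3 0.0
     [[0.0, 0.0, 0.0], [7.9, 0.3, 5.8]]  p [0.592 0.036 0.201] step 0.5 0.0
1mm down: [0.076 0.    0.065]
lean fix check: tool-z retreat 10cm dir world [-0.19  0.74  0.65]
```

{"op": "carry_out", "data": {
  "moves": [
    [[0,0,0],[2.7,0.3,1.4],5],
    [[0,0,0],[5,0.3,3.4],5],
    [[0,0,0],[6.5,0.3,4.7],5],
    [[0,0,0],[7.5,0.3,5.5],5],
    [[0,0,0],[7.7,0.3,5.7],5]
  ]
}}

```text
t: 24.65
eef_pos: [0.5948, 0.0376, 0.2047]
tool_rot: [0.334, 0.552, 0.72, -0.256]
contact_force: [0.4, 0.2, -4.5]
gripper_width: 0.634
```

{"op": "carry_out", "data": {
  "moves": [
    [[0,0,0],[0,0,0],5],
    [[0,0,0],[0.1,0,0.08],5],
    [[0,0,0],[0.2,0,0.16],5],
    [[0,0,0],[0.2,0,0.16],5]
  ]
}}

```text
t: 25.15
eef_pos: [0.5949, 0.0377, 0.2029]
tool_rot: [0.334, 0.552, 0.72, -0.255]
contact_force: [-0.3, 0.3, -4.5]
gripper_width: 0.63
```

{"op": "carry_out", "data": {
  "moves": [
    [[0,0,0],[0.1,0,0.1],5],
    [[0,0,0],[0.2,0,0.2],5],
    [[0,0,0],[0.3,0,0.26],5],
    [[0,0,0],[0.38,0,0.33],5],
    [[0,0,0],[0.38,0,0.33],5]
  ]
}}

```text
t: 25.78
eef_pos: [0.595, 0.0375, 0.1982]
tool_rot: [0.335, 0.552, 0.72, -0.255]
contact_force: [-2.1, 2.5, 1.7]
gripper_width: 0.637
```

{"op": "carry_out", "data": {
  "moves": [
    [[0,0,0],[0,0,0],6],
    [[0,0,0],[0,0,0],7],
    [[0,0,0],[0,0,0],8.5],
    [[0,0,0],[0,0,0],8.5],
    [[0,0,0],[0,0,0],8.5]
  ]
}}

```text
t: 26.4
eef_pos: [0.595, 0.0375, 0.1978]
tool_rot: [0.334, 0.552, 0.72, -0.255]
contact_force: [-0.2, 0.5, 0.7]
gripper_width: 0.997
```

{"op": "carry_out", "data": {
  "moves": [
    [[0,0,0],[0,0,-1.5],8.5],
    [[0,0,0],[0,0,-4],8.5],
    [[0,0,0],[0,0,-8],8.5],
    [[0,0,0],[0,0,-13],8.5],
    [[0,0,0],[0,0,-16],8.5]
  ]
}}

```text
t: 27.02
eef_pos: [0.5628, 0.1587, 0.303]
tool_rot: [0.334, 0.551, 0.721, -0.253]
contact_force: [0.9, 0.1, -0.3]
gripper_width: 0.997
```

Run:
```python
from upfit import *
fs=[];ims=[]
for n in("side","top"):
    im=bot.read_camera(n);ims.append(im);d=bot.silhouettes("carton",n);print(n,[(round(e["score"],2),e["location"]) for e in d])
    if d: fs.append((cam(n),d[0]["region"]))
cv2.imwrite("pics/done.png",cv2.resize(np.hstack([ims[0][90:310,220:480],ims[1][120:340,210:470]])[:,:,::-1],None,fx=1.5,fy=1.5,interpolation=cv2.INTER_CUBIC))
o=cur()[2];print(o["t"],o["eef_pos"],o["contact_force"])
f=lambda v:sum(np.abs(rend(v,C)-m).sum()/m.sum() for C,m in fs)
v0=np.array([.592,.03,.075,-1.3,0,0]);s=minimize(f,v0,method="Nelder-Mead",options=dict(initial_simplex=np.vstack([v0,v0+np.diag([.015,.015,.01,.2,.08,.08])]),maxiter=300));print(s.x.round(3),s.fun)
```

```text
side [(0.63, [318.0, 197.6]), (0.56, [228.9, 342.2]), (0.33, [288.9, 195.5])]
top [(0.72, [308.9, 192.4])]
27.225 [0.56280456 0.15574485 0.3012637 ] [-0.29462958 -0.98443586  0.50658749]
[ 0.597  0.031  0.073 -1.251 -0.01   0.002] 0.4625008461382252
```

View pics/done.png

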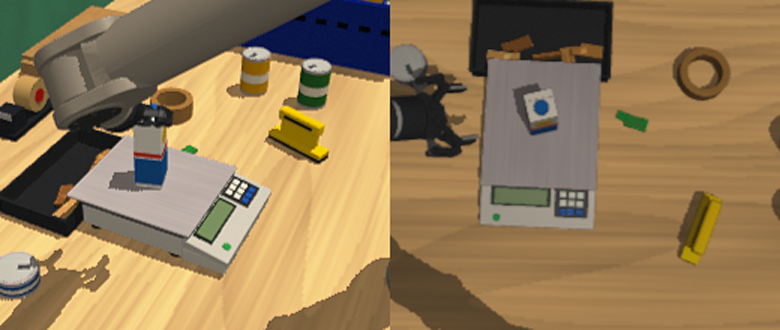

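Run:
```python
from station import bot
print(max(abs(bot.get_obs()["joint_vel"])),bot.hand_in())
```

```text
the job is handed in; nothing more can be done
0.03264314315014563 None
```

I swept the five chips off the plate into the tray in two passes, set the scraper back on the bench, and stood the carton upright on the plate. I handed the job in at about 27 s of the 72 s; `hand_in` gives no verdict.

- **Carton:** the last pictures show it standing alone, cap up, gripper about 16 cm clear. A fit to both cameras puts its base about 5 mm from the plate's centre and its tilt near 0.01 rad. That fit matched the outlines poorly (residual 0.46 over two views, where earlier fits left 0.04 to 0.05 per view), because the arm hid part of the carton from the side camera.
- **Carton contact:** the tool force changed by only about 6 N when the carton touched down.
- **Chips:** after the sweep I counted all five in the tray, two on the left and three on the right, close to the plate's back edge. I counted them by eye. The chip network found only two to four of the five in any one picture, and in each picture after the sweep also took the green look-alike for a chip. I did not recount them at the end, but nothing came near them after that.
- **Scraper:** it stands on its blade on the bench, clear of the scale and tray.
- **Other goods:** I did not re-measure the tins, jar and tape roll. They looked unmoved in the pictures, and no unexpected contact force showed.

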